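# Pack the gauges in the transit case and pin it shut

## Task

Pack the transit case for sending out: take the stray battery out of it and leave it lying in the sample tray, and lay every pin gauge that is on the bench in the case's left bay and every gauge block in its right bay (left and right as the robot sees them). Then lower the lid shut without slamming it, push the linchpin from the left through the cross hole of the latch post until its head is up against the post, and swing its wire loop over the post and right down to hold it. Leave the micrometer, the loupe and the red-handled screwdriver where they are.

Things in the scene. Friction and masses are not known exactly. Their poses are not given: they have to be found in the camera images.
- case: Fixed aluminium transit case, base 160 (x) x 205 (y) x 46 mm high, origin at the centre of its underside; its front faces -x (to the robot), +y is its left. Walls 5 mm, floor top 6 mm up; a 5 mm divider at y = 0, top 32 mm above the bench, makes two bays 150 (x) x 95 (y) x 40 mm deep. A latch post stands on a dark 26 x 32 mm boss, 46 mm high, before the front wall.
- left_bay (a point): Centre of the floor of the left (+y) bay, for the pin gauges; axes as the case's.
- right_bay (a point): Centre of the floor of the right (-y) bay, for the gauge blocks; axes as the case's.
- post_hole (a point): Centre of the mouth of the cross hole on the left (+y) face of the latch post, at (-93, 10, 92) mm in the case frame; axes as the case's. The post is steel, 16 (x) x 20 (y) mm, centred at x = -93, y = 0, top 104 mm above the bench; the square 9.6 x 9.6 mm hole runs right through it, 20 mm along the case's -y.
- lid_hinge (a point): Middle of the lid's hinge axis (along the case's y), on the case's back (+x) rim, 48 mm above the bench.
- case_lid (a joint): Lid angle in rad: 0 shut, 1.57 upright, 1.95 fully back. The lid is an 8 mm aluminium plate 160 x 205 mm, its outer face 6 mm beyond the hinge axis (54 mm above the bench when shut). The hinge is stiff (0.3 N m): the lid stays where it is left, and 2 to 4 N at its edge moves it.
- lid_edge (a point): Middle of the front edge of the lid plate, on the outer face, 160 mm from the hinge. A slotted steel hasp, 42 mm wide, reaches 40 mm farther here and drops over the latch post; a small tab of it stands up on the right of the post to just under the pin hole.
- linchpin: Loose steel linchpin, 0.1 kg. Origin: centre of the head's underside; x along the shank to the tip, z up as it lies. Head 24 (x) x 16 x 16 mm plus an 8 mm hinge lug behind; square shank 8 x 8 mm, axis 8 mm above the underside, 32 mm beyond the head, its last 9 mm tapered to 3 mm. Starts lying on the head's flat underside, tip roughly to the robot's right. Grip the head across y.
- pin_shoulder (a point): Centre of the head's front face (on the shank axis, 12 mm ahead of the head's centre), which comes up against the post.
- loop_hinge (a point): Hinge of the wire loop, on the shank axis, 16 mm behind the head's centre; hinge axis along the pin's y.
- loop (a joint): Angle of the linchpin's wire loop in rad: 0 lies forward along the shank (over the post when the pin is home), 1.57 stands up (pin's +z), 2.85 lies back. Friction (0.03 N m) holds it where it is left. Two 4 mm wires 28 mm apart end in a cross sleeve 10 mm thick and 34 mm long, 66 mm from the hinge.
- loop_sleeve (a point): Centre of the loop's sleeve; the sleeve lies along the pin's y. Pinch it by its ends (34 mm) or push it.
- pin_gauge_1: Plain steel pin gauge, 10 mm thick, 70 mm long along its y, origin centre of underside. May be absent.
- pin_gauge_2: Plain steel pin gauge, 14 mm thick, 70 mm long along its y, origin centre of underside. May be absent.
- gauge_block_1: Flat steel gauge block 35 (x) x 30 (y) x 9 (z) mm, origin centre of underside. May be absent.
- gauge_block_2: Flat steel gauge block 20 (x) x 30 (y) x 9 (z) mm, origin centre of underside. May be absent.
- battery_aa: AA battery, 15 mm thick, 50 mm long along its y, origin centre of underside; starts lying in the case's right bay.
- sample_tray: Grey open sample tray 90 (x) x 140 (y) x 21 mm high, floor 3 mm, fixed to the bench, origin centre of underside.
- micrometer: Micrometer, 52 x 124 x 17 mm, bystander.
- loupe: Black loupe, 38 mm across, 43 mm high, bystander.
- screwdriver_red: Red-handled screwdriver, 167 mm long, bystander.
Not all that is in view belongs to the job. There is more than one size of the linchpin; the one meant has the size given above.

How it is judged:
By the outcome, as a careful person would: the job done as asked, in the order asked, and still so for the second after the job is handed in, with the robot touching nothing.
Of pin_gauge_1, pin_gauge_2, gauge_block_1, gauge_block_2 only 2 to 4 are there at a start; the rules pass over those that are not, and their reading is None.
At some moment in a run one of pin_gauge_1, pin_gauge_2, gauge_block_1, gauge_block_2 may be knocked a few centimetres aside while the robot is not near it.
It also fails if it takes over 210 s, if anything falls off the work surface, if the arm or the gripper's body presses on something with over 40 N, if the wrist force passes 120 N, or if a joint passes its speed limit or range.

## Robot

A 6-joint arm with a two-finger parallel gripper is mounted at the origin on a cart in front of the work surface, level with it; the furniture and walls round the work are solid. World frame = base frame: x ahead of the robot, y to its left, z up, the work surface at z = 0. Lengths are in m, angles in rad, forces in N, time in s.
With the tool pointing down it reaches from about 0.35 to 0.975 m from the base axis. Payload 4.9 kg.
Tool frame: the origin (TCP) lies midway between the tips of the shut fingers; the grasp point (between the pads) lies behind it (manip.tcp_to_grasp is the z of the grasp point in the tool frame, in m); z points along the fingers, y is the direction in which the jaws open and shut (so a half turn about z gives the same grasp; the last joint's range is limited). The gripper opens to 85 mm and grips with 20 to 120 N. Pads are 22 mm wide; open, the fingers measure 114 mm over their backs; the gripper's body (76 mm by 85 mm) begins 54 mm behind the grasp point. The pads swing forward as they close: fully open they stand 13 mm farther back than shut.
Start: joints at [-1.453, 0.053, 1.613, -0, 1.476, -0.119], TCP at [0.147, -0.608, 0.231] pointing down, gripper open.
Joint ranges: [-3.01, 3.01], [-1.01, 2.22], [0.06, 2.58], [-1.02, 4.17], [0.09, 2.62], [-3.14, 3.14]. Speed limits (rad/s): [2.57, 2.57, 3.14, 3.14, 3.14, 3.14].

## Interface

Orientations are given as a unit quaternion [w, x, y, z].
In Python, from plant import status, vision, order, regions_of, manip gives the robot as it stands. The module is installed in compiled form; this text tells all that it offers.
- The arm moves only by the shell command python3 -m crank 'ROWS'. ROWS is JSON, one flat list of numbers, 5 for each row, row after row: the shift along the tool's x, y, z in mm, then the turn about the tool's z in degrees, then the opening in per cent of the stroke, from 0 (shut) to 100 (fully open). In form: [tx, ty, tz, yaw, fingers, tx, ty, tz, yaw, fingers, ...]. A call has exactly 10 rows; each row is the pose to reach, as a shift and turn from the pose commanded when the call began, along the tool's axes at that moment; what a row does not reach only later rows make up. A row lasts 1/10 s, in which the tool goes at most 50 mm and 8.59 degrees, less where a joint would pass 70% of its speed; a pose out of reach is approached as far as the arm can. A call with a gripper value outside its range is refused whole. The fingers move at their own pace and stop on an object; the grip force is fixed at half the most. Time passes only in rows, so rows that repeat a pose let the fingers close, or fill a call up. It gives the time, the measured TCP pose, the force and the opening at its end, in the units of the state.
- status.state(): the state, without advancing time (a new reading comes with each control period).
- vision.grab_frame(name): name is "scene" or "top"; returns (picture, depth): 480x640x3 uint8, red, green, blue; 480x640 float32, m along the optical axis (not along the pixel's ray), 0 where there is no reading.
- vision.get_calibration(name): a dict with "camera_matrix" (3x3 intrinsics, pixels), "R" (3x3) and "t" (3): a world point X has camera coordinates R X + t. Camera axes: x right, y down, z forward; pixel columns grow to the right and rows downward; lengths in m; the calibration is good to about 2 mm. A picture is of the moment at which its call begins. get_calibration takes no time and is no camera call.
- order.job_done(): hands the job in, once; it reports no verdict.
Trained networks look in the newest picture that a camera, given by its name, has taken for a name from the list of things; names that differ only in an ending like _2 or _b are one class to them, and where a whole thing is asked for, a point or a joint stands for the part that bears it (a point fixed in the world has none). Each returns a list of dicts, best first, with "confidence" (0 to 1); they miss things now and then, are a little off and sometimes report something else, mostly with a low value. They report only what shows in the picture. A call takes as long as a camera call. They do not tell look-alikes from the thing itself.
- regions_of(camera, name): "region" (480x640 bool, what is visible of it) and "extent" ([centre column, centre row, width, height] in pixels, round what is visible of it).
The state is a dict: "time": time; "joint_pos": joint angles; "joint_vel": joint speeds; "joint_efforts": joint torques, N m; "tool_pos": TCP position; "tool_rot": TCP orientation; "contact_force": force on the tool from outside, world axes, zero at the start; "ft_torque": the same for the moment, N m; "gripper_width": opening from 0.0 (shut) to 1.0 (fully open).
Only numpy, scipy, OpenCV 4.12 (cv2) and the standard library are available. Lean on these libraries where they do the work, as an engineer would, in place of code of your own. Each camera call takes 0.05 s, during which the arm holds its last target. There are 200 camera calls.

## Working session

There is one attempt and no reset: what is moved stays moved. The work goes in short steps, Python scripts to look and compute and a shell command to move; the robot and the scene stay as the last step left them, time stands still between calls to the robot, and variables do not carry over. Pictures are saved under pics/ and viewed, on a budget of 14 in all, crops included, one or two more only if the job needs it, and the job is handed in when it is done.

```bash
mkdir -p pics; ls; cat > h.py <<'E'
import numpy as np, cv2
from plant import status, vision, order, regions_of, manip
def cal(n):
    c=vision.get_calibration(n); return np.array(c["camera_matrix"]),np.array(c["R"]),np.array(c["t"])
def pts(n,depth,mask):
    K,R,t=cal(n); v,u=np.nonzero(mask&(depth>0)); d=depth[v,u]
    P=np.stack([(u-K[0,2])/K[0,0]*d,(v-K[1,2])/K[1,1]*d,d],1)
    return (P-t)@R, u, v
def proj(n,X):
    K,R,t=cal(n); p=np.atleast_2d(X)@R.T+t; p=p@K.T; return p[:,:2]/p[:,2:]
def st():
    s=status.state(); return s
E
python3 - <<'E'
from h import *
for n in("scene","top"):
    p,d=vision.grab_frame(n); cv2.imwrite(f"pics/a_{n}.png",p[:,:,::-1]); np.save(f"{n}.npy",d)
    K,R,t=cal(n); print(n,K.round(1).tolist(),(-R.T@t).round(3),R.round(2).tolist())
print(manip.tcp_to_grasp, st())
E
```

```text
pics
scene [[473.5, 0.0, 321.4], [0.0, 473.5, 247.0], [0.0, 0.0, 1.0]] [0.044 0.72  1.004] [[-0.83, -0.56, -0.02], [-0.43, 0.64, -0.64], [0.37, -0.52, -0.77]]
top [[546.5, 0.0, 316.3], [0.0, 546.5, 236.9], [0.0, 0.0, 1.0]] [0.359 0.08  1.229] [[0.03, -1.0, -0.01], [-0.99, -0.03, -0.11], [0.1, 0.01, -0.99]]
-0.0187 {'time': 0.1, 'joint_pos': array([-1.45300844e+00,  5.32941697e-02,  1.61414899e+00, -2.53066696e-06,
        1.47603328e+00, -1.18990191e-01]), 'joint_vel': array([ 0.00049153, -0.00262972, -0.0032294 ,  0.00202915, -0.00025659,
       -0.00020609]), 'joint_efforts': array([-2.45557004e-05, -3.94903064e+01, -3.71362889e+01, -1.84886230e-04,
        3.87031498e-03,  2.23457289e-05]), 'tool_pos': array([ 0.14654567, -0.60699086,  0.23018851]), 'tool_rot': array([-9.41891820e-04,  9.92999745e-01,  1.18112744e-01, -6.93322387e-07]), 'contact_force': array([ 0.36021896, -0.81951009, -0.78896189]), 'ft_torque': array([-0.02327163, -0.0321621 ,  0.05512163]), 'gripper_width': 0.9967894352767498}
```

View pics/a_top.png

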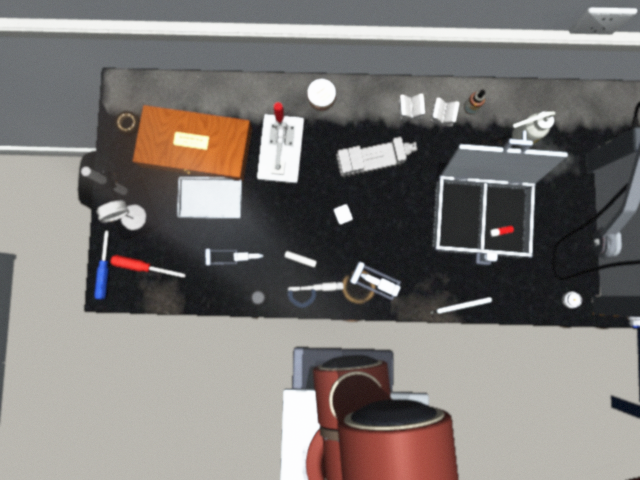

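View pics/a_scene.png

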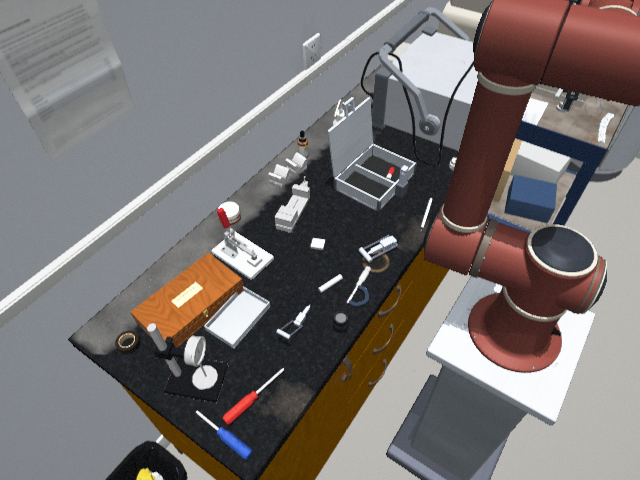

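The top view shows the case at (485,215) with its lid up. The battery is at (502,231) and the tray at (210,198). There are two linchpin-like things, at (232,257) and (375,280). A pin-gauge-like rod lies at (300,259), a longer rod at (465,305) and a block at (343,214). Next I'll run the networks and take a close crop.

```bash
python3 - <<'E'
from h import *
p,d=vision.grab_frame("top"); ps,ds=vision.grab_frame("scene")
for name in ["case","linchpin","loop","pin_gauge_1","gauge_block_1","battery_aa","sample_tray","micrometer","loupe","screwdriver_red","case_lid"]:
  for cam,dd in(("top",d),("scene",ds)):
    for r in regions_of(cam,name)[:5]:
        if r["confidence"]<.2: continue
        m=r["region"]; P,u,v=pts(cam,dd,m)
        if len(P)<5: continue
        c=np.median(P,0); 
        (cx,cy),(w,h),a=cv2.minAreaRect((P[:,:2]*1000).astype(np.float32))
        print(name,cam,round(r["confidence"],2),np.round(r["extent"]),"n",m.sum(),"med",c.round(3),"z",np.percentile(P[:,2],[5,95]).round(3),"rect",round(cx),round(cy),round(w),round(h),round(a))
K=lambda im,x,y,s,f: cv2.resize(im[y:y+s*3//4,x:x+s],None,fx=f,fy=f,interpolation=cv2.INTER_CUBIC)
A=K(p,195,200,100,4);B=K(p,335,235,100,4);C=K(ps,260,220,100,4);D=K(ps,335,220,100,4)
cv2.imwrite("pics/b.png",np.vstack([np.hstack([A,B]),np.hstack([C,D])])[:,:,::-1])
E
```

```text
case top 0.64 [498. 197. 133. 138.] n 11249 med [ 0.584 -0.271  0.02 ] z [0.004 0.205] rect 581 -295 263 301 78
case top 0.47 [259. 299.  19.  14.] n 242 med [0.351 0.216 0.041] z [0.02  0.045] rect 351 216 35 35 49
case scene 0.9 [373. 157.  88. 113.] n 5571 med [ 0.607 -0.262  0.039] z [0.001 0.199] rect 635 -399 271 592 33
linchpin top 0.78 [375. 280.  49.  36.] n 726 med [ 0.392 -0.045  0.016] z [0.001 0.024] rect 394 -39 104 47 67
linchpin top 0.53 [234. 254.  54.  14.] n 294 med [0.44  0.274 0.017] z [0.002 0.05 ] rect 439 281 37 122 1
linchpin scene 0.75 [378. 250.  36.  29.] n 442 med [ 0.388 -0.036  0.013] z [-0.002  0.021] rect 389 -40 120 49 67
linchpin scene 0.58 [372. 154.  87. 110.] n 5484 med [ 0.607 -0.261  0.039] z [0.001 0.198] rect 630 -384 269 563 34
linchpin scene 0.5 [293. 324.  36.  30.] n 203 med [0.438 0.27  0.013] z [0.003 0.047] rect 439 282 32 115 6
loop top 0.87 [373. 280.  46.  37.] n 162 med [0.402 0.001 0.017] z [0.011 0.021] rect 394 -34 94 46 67
loop top 0.57 [219. 255.  32.  18.] n 164 med [0.427 0.325 0.042] z [0.    0.051] rect 440 309 39 64 5
loo
[... 2321 characters left out ...]
43 32
screwdriver_red top 0.87 [147. 264.  76.  22.] n 414 med [0.415 0.5   0.019] z [0.012 0.025] rect 410 469 158 23 79
screwdriver_red scene 0.56 [372. 156.  87. 118.] n 5473 med [ 0.608 -0.262  0.039] z [0.002 0.2  ] rect 616 -402 262 574 26
case_lid top 0.91 [506. 159. 128.  51.] n 3675 med [ 0.634 -0.277  0.151] z [0.061 0.223] rect 668 -323 295 101 87
case_lid top 0.43 [232. 254.  54.  17.] n 210 med [0.442 0.272 0.016] z [0.007 0.05 ] rect 436 283 120 36 87
case_lid scene 0.62 [352. 139.  41.  77.] n 2264 med [ 0.632 -0.267  0.137] z [0.053 0.211] rect 695 -415 112 508 24
case_lid scene 0.2 [238. 319.  69.  61.] n 2023 med [0.573 0.344 0.002] z [-0.002  0.019] rect 574 343 143 104 90
```

View pics/b.png

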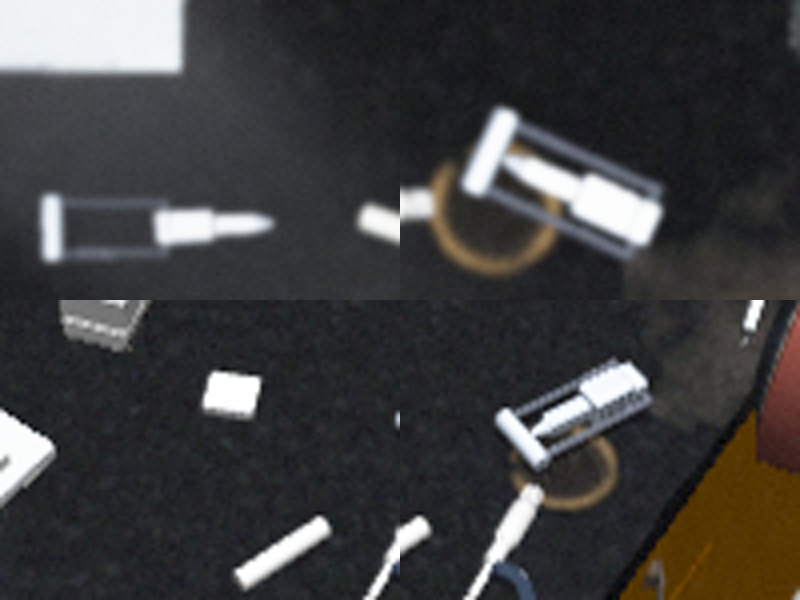

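Look-alikes for the linchpin: (232,257) has a head about 16 mm wide, its tip to the right and its loop lying back. (375,280) is larger, its tip points left and its loop lies over the shank. I choose (232,257), which fits the size and the tip direction given. The rod at (465,305) is about 120 mm long, so it isn't a gauge. Present are one 70 x 14 pin gauge at (300,259) and one 35 x 30 block at (343,214). Next comes the case pose.

```bash
cat >> h.py <<'E'
def cloud(n):
    p,d=vision.grab_frame(n); P,u,v=pts(n,d,d>0); return p,d,P,u,v
def rect(Q):
    (cx,cy),(w,h),a=cv2.minAreaRect((Q[:,:2]*1000).astype(np.float32)); return round(cx,1),round(cy,1),round(w,1),round(h,1),round(a,1)
def go(x,y,z,jaw=None):
    """print tool shift mm from current measured pose to world TCP (m); jaw = world angle deg of jaw axis"""
    from scipy.spatial.transform import Rotation as Ro
    s=st(); q=s["tool_rot"]; R=Ro.from_quat([q[1],q[2],q[3],q[0]]).as_matrix()
    d=R.T@(np.array([x,y,z])-s["tool_pos"])*1000
    a=np.degrees(np.arctan2(R[1,1],R[0,1])); yaw=0 if jaw is None else -((jaw-a+90)%180-90)
    print("t",round(s["time"],1),"tcp",(s["tool_pos"]*1000).round(1),"jaw",round(a,1),"w",round(s["gripper_width"],3),"F",s["contact_force"].round(1),"-> shift",d.round(1),"yaw",round(yaw,1))
E
python3 - <<'E'
from h import *
for n in("scene","top"):
    p,d,P,u,v=cloud(n)
    print(n)
    box=lambda x0,x1,y0,y1,z0,z1:P[(P[:,0]>x0)&(P[:,0]<x1)&(P[:,1]>y0)&(P[:,1]<y1)&(P[:,2]>z0)&(P[:,2]<z1)]
    post=box(.4,.55,-.33,-.2,.095,.112); print("post",len(post),post.mean(0).round(4),rect(post),np.percentile(post[:,2],[5,50,95]).round(4))
    rim=box(.47,.72,-.4,-.14,.041,.051); 
    print("rim",len(rim),rect(rim),rim[:,2].mean().round(4))
    for lab,Q in(("front",box(.49,.53,-.37,-.17,.041,.051)),("left",box(.53,.64,-.185,-.15,.041,.051)),("right",box(.53,.64,-.39,-.35,.041,.051)),("div",box(.53,.64,-.29,-.255,.027,.037))):
        if len(Q)<8: continue
        l=cv2.fitLine((Q[:,:2]*1000).astype(np.float32),cv2.DIST_HUBER,0,.01,.01).ravel(); print(lab,len(Q),l.round(3))
    bench=box(.45,.6,0,.25,-.01,.005); print("bench z",np.median(bench[:,2]).round(4))
    Q=box(.49,.57,-.36,-.28,.010,.035); print("batt",len(Q),rect(Q),Q.mean(0).round(4))
    Q=box(.40,.47,.08,.19,.006,.02); print("pin",len(Q),rect(Q),Q.mean(0).round(4),Q[:,2].max())
    Q=box(.50,.59,0,.08,.005,.02); print("block",len(Q),rect(Q),Q.mean(0).round(4))
    Q=box(.40,.48,.19,.29,.0125,.03); print("head",len(Q),rect(Q),Q.mean(0).round(4))
    Q=box(.40,.48,.17,.29,.005,.03); print("head+shank",len(Q),rect(Q))
    Q=box(.40,.48,.29,.37,.036,.06); print("sleeve",len(Q),rect(Q),Q.mean(0).round(4))
    # lid plane
    Q=box(.62,.8,-.38,-.16,.08,.26); Q0=Q; c=Q.mean(0); _,s,V=np.linalg.svd(Q-c); print("lid",len(Q),c.round(4),V[2].round(3),Q.max(0).round(3),Q.min(0).round(3))
    Q=box(.66,.95,-.42,-.1,.03,.4); print("behind",[(k,len(box(.70+k*.04,.74+k*.04,-.42,-.14,.03,.5)),box(.70+k*.04,.74+k*.04,-.42,-.14,.03,.5)[:,2].max(initial=0).round(3)) for k in range(4)])
go(.52,-.33,.15,0)
E
```

```text
scene
post 36 [ 0.4465 -0.2617  0.1001] (446.7, -261.3, 18.3, 19.6, 6.9) [0.0961 0.1001 0.1032]
rim 255 (545.0, -267.6, 209.5, 160.4, 86.7) 0.0446
front 18 [ 9.99000e-01 -4.40000e-02  5.12165e+02 -3.64231e+02]
left 58 [ 9.96000e-01 -9.30000e-02  5.85275e+02 -1.69692e+02]
right 38 [ 1.00000e+00  5.00000e-03  5.77348e+02 -3.66883e+02]
div 42 [ 9.97000e-01 -7.40000e-02  5.86703e+02 -2.69104e+02]
bench z -0.002
batt 57 (510.4, -322.7, 75.0, 25.4, 86.5) [ 0.5101 -0.3109  0.0163]
pin 122 (437.0, 134.8, 70.6, 14.9, 69.5) [0.4365 0.1358 0.0101] 0.015353882489242753
block 86 (540.8, 42.0, 34.8, 32.0, 24.4) [0.5402 0.0419 0.0075]
head 56 (434.4, 262.3, 52.3, 29.6, 83.8) [0.4382 0.2662 0.0146]
head+shank 143 (434.9, 256.2, 67.2, 31.5, 84.3)
sleeve 66 (433.7, 331.8, 33.8, 14.4, 6.1) [0.4326 0.3343 0.0449]
lid 1979 [ 0.6425 -0.2709  0.1513] [-0.99  -0.135 -0.046] [ 0.8   -0.166  0.245] [ 0.62  -0.379  0.08 ]
behind [(0, 124, np.float64(0.177)), (1, 88, np.float64(0.119)), (2, 199, np.float64(0.1)), (3, 545, np.float64(0.219))]
top
post 82 [ 0.4493 -0.266   0.1035] (449.1, -266.6, 19.4, 15.9, 88.9
[... 373 characters left out ...]
 78.2, 89.6) [ 0.5229 -0.3163  0.0155]
pin 205 (436.7, 128.1, 89.5, 65.1, 86.4) [0.4385 0.1297 0.0127] 0.01928214381280226
block 246 (541.2, 38.5, 76.1, 86.3, 83.8) [0.5422 0.0378 0.009 ]
head 143 (438.2, 253.9, 71.4, 31.7, 88.9) [0.4398 0.2609 0.0161]
head+shank 247 (439.1, 231.0, 76.4, 118.5, 1.7)
sleeve 100 (436.3, 322.3, 32.7, 26.3, 11.2) [0.4351 0.3267 0.0452]
lid 3704 [ 0.65   -0.286   0.1548] [-0.956 -0.225 -0.19 ] [ 0.8   -0.174  0.251] [ 0.62 -0.38  0.08]
behind [(0, 710, np.float64(0.182)), (1, 228, np.float64(0.132)), (2, 428, np.float64(0.105)), (3, 946, np.float64(0.22))]
t 1.4 tcp [ 146.6 -607.5  231.3] jaw -76.4 w 1.001 F [0.5 0.4 0.5] -> shift [ 428.1 -182.2   81.3] yaw -76.4
```

```bash
python3 -m crank '[40,-35,8,-8,40, 80,-70,16,-16,40, 120,-105,24,-24,40, 160,-140,30,-32,40, 160,-140,30,-40,40, 160,-140,30,-48,40, 160,-140,30,-56,40, 160,-140,30,-64,40, 160,-140,30,-72,40, 160,-140,30,-80,40]'; python3 -c "
from h import *
go(.513,-.325,.15,13)"
```

```text
time: 2.4
tool_pos: [0.2694, -0.4339, 0.2014]
tool_rot: [0.0, 0.683, 0.731, -0.0]
contact_force: [0.2, 0.3, -0.1]
gripper_width: 0.398
t 2.4 tcp [ 269.4 -433.9  201.4] jaw 3.9 w 0.398 F [ 0.2  0.3 -0.1] -> shift [ 92.1 250.5  51.4] yaw -9.1
```

```bash
python3 -m crank '[18,50,10,-5,40, 36,100,20,-9,40, 55,150,30,-9,40, 74,200,40,-9,40, 92,250,51,-9,40, 92,250,51,-9,40, 92,250,51,-9,40, 92,250,51,-9,40, 92,250,51,-9,40, 92,250,51,-9,40]'; python3 - <<'E'
from h import *
p,d=vision.grab_frame("top"); cv2.imwrite("pics/c.png",cv2.resize(np.hstack([p[140:300,400:600]]),None,fx=4,fy=4,interpolation=cv2.INTER_CUBIC)[:600,:,::-1])
for r in regions_of("top","battery_aa")[:3]: print(r["confidence"],r["extent"])
go(.513,-.325,.08,13)
print(proj("top",st()["tool_pos"]),proj("top",st()["tool_pos"]+[0,0,.02]))
E
```

```text
time: 3.4
tool_pos: [0.5123, -0.3274, 0.1508]
tool_rot: [0.0, 0.626, 0.78, -0.0]
contact_force: [-0.4, -0.4, -0.4]
gripper_width: 0.401
0.49 [502.4, 232.8, 23.1, 9.4]
t 3.5 tcp [ 512.4 -327.3  150.8] jaw 12.5 w 0.398 F [-0.4  0.6 -0.1] -> shift [ 2.1  1.  70.8] yaw -0.5
[[529.36031073 222.96803533]] [[533.2444198  221.62700447]]
```

View pics/c.png

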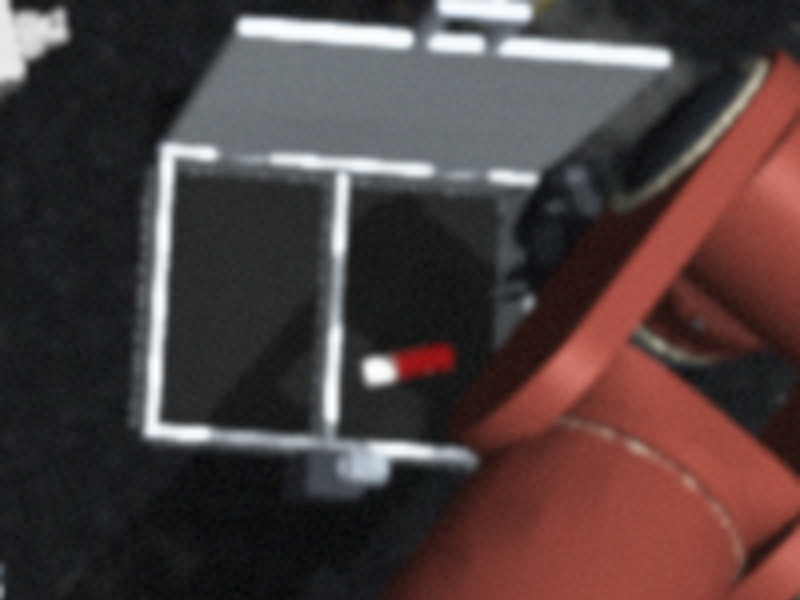

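The crop shows the battery clear, with its ends at full-image pixels (490.5,233) and (513.8,229.3). The fingers aren't over it yet. Next I'll turn these pixels and the case's edges into positions.

```bash
cat >> h.py <<'E'
def ray(n,uv,z):
    K,R,t=cal(n); uv=np.atleast_2d(uv).astype(float); d=np.c_[uv,np.ones(len(uv))]@np.linalg.inv(K).T@R; o=-R.T@t
    return o+d*((z-o[2])/d[:,2])[:,None]
E
python3 - <<'E'
from h import *
f=lambda x,y:(400+(x-1.5)/4,140+(y-1.5)/4)
B=ray("top",[f(362,372),f(455,356)],.0135); e=B[1]-B[0]; print("batt",B.mean(0).round(4),np.linalg.norm(e[:2]).round(4),"jaw ang",np.degrees(np.arctan2(e[0],-e[1])).round(1))
C=ray("top",[f(149,434),f(168,150),f(475,459)],.046); print("rim FL,BL,FR",C.round(4).tolist())
D=ray("top",[f(329,437),f(342,175)],.032); print("div",D.round(4).tolist(),np.degrees(np.arctan2(D[1,1]-D[0,1],D[1,0]-D[0,0])))
a=C[1]-C[0]; b=C[2]-C[0]; print(np.degrees(np.arctan2(a[1],a[0])),np.degrees(np.arctan2(b[0],-b[1])),np.linalg.norm(a),np.linalg.norm(b))
print("post top",ray("top",[f(362,463)],.104))
E
```

```text
batt [ 0.513  -0.3175  0.0135] 0.0528 jaw ang 11.4
rim FL,BL,FR [[0.4668, -0.1666, 0.046], [0.6236, -0.1761, 0.046], [0.4582, -0.3424, 0.046]]
div [[0.4692, -0.2678, 0.032], [0.6152, -0.2754, 0.032]] -2.9777663131277747
-3.4677952067119886 -2.808803342576675 0.1571556317071635 0.1760224590114334
post top [[ 0.44961708 -0.26378142  0.104     ]]
```

```bash
python3 -m crank '[10,1,20,0,40, 10,1,40,0,40, 10,1,60,0,40, 10,1,80,0,40, 10,1,100,0,40, 10,1,120,0,40, 10,1,130,0,40, 10,1,138,0,40, 10,1,142,0,40, 10,1,142,0,40]'; python3 -m crank '[0,0,0,0,15, 0,0,0,0,10, 0,0,0,0,5, 0,0,0,0,0, 0,0,0,0,0, 0,0,0,0,0, 0,0,0,0,0, 0,0,-5,0,0, 0,0,-15,0,0, 0,0,-30,0,0]'; python3 -c "
from h import *
go(.513,-.325,.2,0)"
```

```text
time: 4.5
tool_pos: [0.5119, -0.3167, 0.0084]
tool_rot: [0.0, 0.626, 0.78, 0.0]
contact_force: [0.3, -0.3, 0.7]
gripper_width: 0.398
time: 5.5
tool_pos: [0.511, -0.3158, 0.0378]
tool_rot: [-0.001, 0.625, 0.78, 0.0]
contact_force: [0.3, -0.0, -0.6]
gripper_width: 0.144
t 5.5 tcp [ 511.  -315.8   37.8] jaw 12.6 w 0.144 F [ 0.3 -0.  -0.6] -> shift [  -9.1   -0.3 -162.2] yaw 12.6
```

```bash
python3 -m crank '[0,0,-50,0,0, 0,0,-100,0,0, 45,15,-100,0,0, 92,30,-100,0,0, 139,45,-100,2,0, 186,60,-100,4,0, 233,75,-100,6,0, 280,90,-100,8,0, 327,105,-100,10,0, 374,120,-100,12,0]'; python3 -c "
from h import *
go(.572,.341,.14,0)"
```

```text
time: 6.5
tool_pos: [0.5477, 0.0766, 0.1398]
tool_rot: [0.001, 0.704, 0.71, 0.001]
contact_force: [0.2, 0.1, 0.4]
gripper_width: 0.145
t 6.5 tcp [547.7  76.6 139.8] jaw 0.5 w 0.145 F [0.2 0.1 0.4] -> shift [ 2.641e+02  2.660e+01 -2.000e-01] yaw 0.5
```

```bash
python3 -m crank '[45,5,0,0,0, 90,10,0,0,0, 135,15,0,0,0, 180,20,0,0,0, 225,25,10,0,0, 262,27,40,0,0, 264,27,80,0,0, 264,27,110,0,0, 264,27,125,0,0, 264,27,132,0,0]'; python3 -m crank '[0,0,1,0,0, 0,0,1,0,15, 0,0,1,0,25, 0,0,1,0,35, 0,0,1,0,40, 0,0,-20,0,40, 0,0,-60,0,40, 0,0,-90,0,40, 0,0,-90,0,40, 0,0,-90,0,40]'; python3 - <<'E'
from h import *
go(.572,.341,.14,0)
for n in("scene","top"):
    p,d,P,u,v=cloud(n)
    for name in("battery_aa","pin_gauge_1","gauge_block_1"):
      for r in regions_of(n,name)[:2]:
        Q,_,_=pts(n,d,r["region"]); print(n,name,round(r["confidence"],2),np.round(r["extent"]),np.median(Q,0).round(4),rect(Q))
E
```

```text
time: 7.5
tool_pos: [0.5707, 0.3383, 0.0065]
tool_rot: [-0.001, 0.704, 0.711, -0.002]
contact_force: [-14.7, -6.2, 25.4]
gripper_width: 0.148
time: 8.5
tool_pos: [0.5727, 0.3391, 0.0975]
tool_rot: [0.0, 0.704, 0.711, 0.001]
contact_force: [-0.1, 0.1, 0.2]
gripper_width: 0.402
t 8.5 tcp [572.7 339.1  97.5] jaw 0.6 w 0.402 F [-0.1  0.1  0.2] -> shift [  1.9  -0.5 -42.5] yaw 0.6
scene pin_gauge_1 0.56 [329. 284.  26.  13.] [0.4365 0.1372 0.01  ] (440.2, 135.2, 69.1, 22.8, 74.4)
scene gauge_block_1 0.63 [354. 155.  54. 116.] [ 0.6345 -0.2794  0.1599] (581.4, -210.5, 154.8, 973.9, 33.8)
scene gauge_block_1 0.42 [319. 247.  14.   8.] [0.5409 0.0435 0.0063] (541.0, 41.5, 34.9, 34.2, 23.2)
top battery_aa 0.54 [500. 199. 133. 135.] [ 0.5831 -0.2719  0.0203] (581.6, -282.7, 244.1, 294.0, 74.0)
top pin_gauge_1 0.62 [500. 198. 136. 132.] [ 0.5823 -0.2722  0.0198] (577.8, -281.7, 226.6, 284.6, 86.9)
top pin_gauge_1 0.51 [300. 257.  30.  12.] [0.439 0.133 0.013] (439.1, 130.7, 66.1, 14.7, 75.1)
top gauge_block_1 0.57 [345. 213.  17.  19.] [0.5418 0.0376 0.009 ] (542.4, 37.8, 34.9, 29.0, 23.3)
```

```bash
python3 -m crank '[-45,-5,-10,-5,65, -90,-10,-10,-10,65, -135,-15,-10,-15,65, -180,-20,-10,-20,65, -225,-25,-10,-23,65, -270,-30,-10,-23,65, -298,-34,-10,-23,65, -299,-34,0,-23,65, -299,-34,0,-23,65, -299,-34,0,-23,65]'; python3 - <<'E'
from h import *
go(.5415,.0395,.001,23.3)
for n in("scene","top"):
    p,d,P,u,v=cloud(n)
    for name in("battery_aa","gauge_block_1"):
      for r in regions_of(n,name)[:2]:
        Q,_,_=pts(n,d,r["region"]); print(n,name,round(r["confidence"],2),np.round(r["extent"]),np.median(Q,0).round(4),rect(Q))
E
```

```text
time: 9.9
tool_pos: [0.5406, 0.0404, 0.0956]
tool_rot: [-0.001, 0.547, 0.837, -0.0]
contact_force: [0.5, -0.3, -0.3]
gripper_width: 0.649
t 9.9 tcp [540.6  40.4  95.6] jaw 23.6 w 0.649 F [ 0.5 -0.3 -0.3] -> shift [-1.3  0.6 94.6] yaw 0.3
scene battery_aa 0.62 [238. 314.  22.  19.] [0.5701 0.3421 0.0131] (575.9, 340.9, 23.6, 56.2, 1.5)
scene gauge_block_1 0.46 [320. 248.  16.  10.] [0.5399 0.044  0.0061] (540.9, 41.6, 34.1, 34.0, 23.5)
top battery_aa 0.53 [234. 255.  58.  15.] [0.4396 0.2775 0.0163] (440.3, 276.8, 32.7, 116.4, 6.1)
top gauge_block_1 0.47 [343. 220.   4.   8.] [0.5294 0.0436 0.0092] (523.2, 41.4, 30.3, 10.4, 14.1)
top gauge_block_1 0.41 [221. 257.  34.  20.] [0.4378 0.3251 0.0364] (439.2, 311.7, 39.3, 69.1, 4.0)
```

```bash
python3 -m crank '[-1,0,40,0,65, -1,0,65,0,65, -1,0,80,0,65, -1,0,90,0,65, -1,0,94,0,60, -1,0,94,0,40, -1,0,94,0,30, -1,0,94,0,20, -1,0,94,0,10, -1,0,94,0,10]'; python3 -m crank '[0,0,0,0,5, 0,0,0,0,5, 0,0,-5,0,5, 0,0,-15,0,5, 0,0,-40,0,5, 0,0,-80,0,5, 0,0,-120,0,5, 0,0,-150,0,5, 0,0,-150,0,5, 0,0,-150,0,5]'; python3 -c "
from h import *
go(.5384,-.320,.15,-3)"
```

```text
time: 11.2
tool_pos: [0.5423, 0.0385, 0.0033]
tool_rot: [0.001, 0.548, 0.837, 0.0]
contact_force: [-0.5, 0.6, 4.2]
gripper_width: 0.381
time: 12.2
tool_pos: [0.5416, 0.0386, 0.1533]
tool_rot: [0.001, 0.548, 0.837, 0.0]
contact_force: [0.0, -0.0, 0.0]
gripper_width: 0.381
t 12.2 tcp [541.6  38.6 153.3] jaw 23.6 w 0.381 F [ 0. -0.  0.] -> shift [-327.4 -146.4    3.3] yaw 26.6
```

```bash
python3 -m crank '[-40,-18,0,3,5, -80,-36,0,6,5, -120,-54,0,9,5, -160,-72,0,12,5, -200,-90,0,15,5, -240,-108,0,18,5, -280,-126,0,21,5, -320,-143,0,24,5, -327,-146,0,26,5, -327,-146,0,26,5]'; python3 -c "
from h import *
go(.5384,-.320,.011,-3)"
```

```text
time: 13.2
tool_pos: [0.537, -0.32, 0.15]
tool_rot: [-0.002, 0.723, 0.691, -0.0]
contact_force: [0.2, 0.1, -0.7]
gripper_width: 0.383
t 13.2 tcp [ 537. -320.  150.] jaw -2.6 w 0.383 F [ 0.2  0.1 -0.7] -> shift [ -0.3   1.8 139. ] yaw 0.4
```

```bash
python3 -m crank '[0,1,40,0,5, 0,1,80,0,5, 0,1,110,0,5, 0,1,125,0,5, 0,1,133,0,5, 0,1,138,0,5, 0,1,138,0,5, 0,1,138,0,45, 0,1,138,0,50, 0,1,138,0,50]'; python3 -c "
from h import *
go(.5384,-.320,.011,-3)";  python3 -m crank '[0,0,-10,0,50, 0,0,-50,0,50, 0,0,-100,0,50, 0,0,-140,0,50, 50,-10,-140,0,50, 100,-20,-140,2,50, 150,-35,-140,4,50, 200,-45,-140,6,50, 250,-58,-140,8,50, 300,-70,-140,10,50]'; python3 - <<'E'
from h import *
go(.4375,.1335,.10,-17)
for n in("scene","top"):
    p,d,P,u,v=cloud(n)
    if n=="top": cv2.imwrite("pics/d.png",cv2.resize(np.vstack([p[140:290,420:560],p[160:310,270:410]]),None,fx=2,fy=2,interpolation=cv2.INTER_CUBIC)[:,:,::-1])
    for name in("gauge_block_1","pin_gauge_1"):
      for r in regions_of(n,name)[:3]:
        Q,_,_=pts(n,d,r["region"]); print(n,name,round(r["confidence"],2),np.round(r["extent"]),np.median(Q,0).round(4),rect(Q))
E
```

```text
time: 14.2
tool_pos: [0.5399, -0.3201, 0.0155]
tool_rot: [0.001, 0.722, 0.692, 0.0]
contact_force: [-0.3, 0.3, 0.4]
gripper_width: 0.499
t 14.2 tcp [ 539.9 -320.1   15.5] jaw -2.4 w 0.499 F [-0.3  0.3  0.4] -> shift [ 0.  -1.6  4.5] yaw 0.6
time: 15.2
tool_pos: [0.4832, -0.0233, 0.1555]
tool_rot: [0.001, 0.78, 0.626, 0.001]
contact_force: [0.1, 1.1, 0.2]
gripper_width: 0.501
t 15.2 tcp [483.2 -23.3 155.5] jaw -12.6 w 0.501 F [0.1 1.1 0.2] -> shift [143.1 -78.8  55.3] yaw 4.4
scene pin_gauge_1 0.65 [329. 284.  26.  11.] [0.4358 0.134  0.0094] (440.2, 133.0, 70.3, 23.2, 74.6)
scene pin_gauge_1 0.29 [295. 322.  34.  34.] [0.4381 0.2762 0.0133] (439.0, 282.3, 33.8, 112.4, 5.8)
top gauge_block_1 0.61 [504. 218.  14.  17.] [ 0.5399 -0.3201  0.0156] (540.7, -320.9, 31.6, 34.3, 89.4)
top pin_gauge_1 0.54 [301. 260.  32.  16.] [0.4385 0.1262 0.0122] (438.8, 128.7, 71.1, 18.1, 74.9)
```

View pics/d.png

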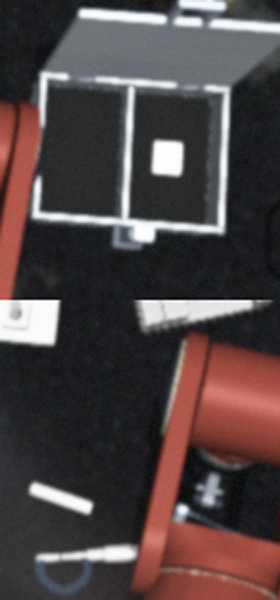

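The crop shows the block flat in the right bay, with its top at z 15.6 mm and its centre within 1 mm of where I released it, so the top camera can be trusted. The pin gauge still lies at (301,260). I go for it now.

```bash
python3 -m crank '[35,-20,10,1,45, 70,-40,30,2,45, 105,-60,50,2,45, 139,-77,80,2,45, 139,-77,110,2,45, 139,-77,130,2,45, 139,-77,130,2,45, 139,-77,130,2,45, 139,-77,130,2,45, 139,-77,130,2,45]'; python3 -c "
from h import *
go(.4388,.1305,.004,-15)"
```

```text
time: 16.5
tool_pos: [0.4401, 0.1271, 0.026]
tool_rot: [0.001, 0.791, 0.612, 0.001]
contact_force: [0.3, 0.2, -0.3]
gripper_width: 0.453
t 16.5 tcp [440.1 127.1  26. ] jaw -14.5 w 0.453 F [ 0.3  0.2 -0.3] -> shift [ 3.  -2.1 22. ] yaw 0.5
```

```bash
python3 -m crank '[3,-2,10,0,45, 3,-2,18,0,45, 3,-2,22,0,45, 3,-2,22,0,30, 3,-2,22,0,15, 3,-2,22,0,5, 3,-2,22,0,0, 3,-2,22,0,0, 3,-2,22,0,0, 3,-2,22,0,0]'; python3 -m crank '[0,0,-5,0,0, 0,0,-15,0,0, 0,0,-40,0,0, 0,0,-80,0,0, 0,0,-120,0,0, 0,0,-150,0,0, 0,0,-150,0,0, 0,0,-150,0,0, 0,0,-150,0,0, 0,0,-150,0,0]'; python3 -c "
from h import *
go(.5436,-.220,.15,-3)"
```

```text
time: 17.5
tool_pos: [0.4373, 0.1308, 0.0024]
tool_rot: [0.0, 0.79, 0.613, 0.0]
contact_force: [-0.1, -0.5, -0.2]
gripper_width: 0.14
time: 18.5
tool_pos: [0.436, 0.1307, 0.1504]
tool_rot: [-0.001, 0.79, 0.613, -0.001]
contact_force: [0.4, 0.3, -0.3]
gripper_width: 0.14
t 18.5 tcp [436.  130.7 150.4] jaw -14.4 w 0.14 F [ 0.4  0.3 -0.3] -> shift [-3.128e+02  1.916e+02  2.000e-01] yaw -11.4
```

```bash
python3 -m crank '[-40,24,0,-2,0, -80,48,0,-4,0, -120,72,0,-6,0, -160,97,0,-8,0, -200,122,0,-10,0, -240,147,0,-11,0, -280,171,0,-11,0, -313,192,0,-11,0, -313,192,0,-11,0, -313,192,0,-11,0]'; python3 -c "
from h import *
go(.5436,-.220,.010,-3)"
```

```text
time: 19.5
tool_pos: [0.5444, -0.2203, 0.1505]
tool_rot: [-0.002, 0.728, 0.685, -0.0]
contact_force: [-1.2, -0.1, -0.5]
gripper_width: 0.141
t 19.5 tcp [ 544.4 -220.3  150.5] jaw -3.5 w 0.141 F [-1.2 -0.1 -0.5] -> shift [ -0.   -0.4 140.5] yaw -0.5
```

```bash
python3 -m crank '[0,0,40,0,0, 0,0,80,0,0, 0,0,110,0,0, 0,0,125,0,0, 0,0,135,0,0, 0,0,141,0,0, 0,0,141,0,0, 0,0,141,0,20, 0,0,141,0,30, 0,0,141,0,40]'; python3 -m crank '[0,0,-10,0,40, 0,0,-50,0,40, 0,0,-100,0,40, 0,0,-140,0,40, 40,-10,-140,0,40, 80,-20,-140,0,40, 120,-30,-140,0,40, 160,-40,-140,0,40, 200,-50,-140,0,40, 250,-60,-140,0,40]'; python3 - <<'E'
from h import *
go(.439,.262,.10,0)
for n in("scene","top"):
    p,d,P,u,v=cloud(n)
    if n=="top": cv2.imwrite("pics/e.png",cv2.resize(np.hstack([p[100:290,170:360],p[100:290,400:590]]),None,fx=2,fy=2,interpolation=cv2.INTER_CUBIC)[:,:,::-1])
    for name in("gauge_block_1","pin_gauge_1","linchpin","case_lid"):
      for r in regions_of(n,name)[:3]:
        Q,_,_=pts(n,d,r["region"]); print(n,name,round(r["confidence"],2),np.round(r["extent"]),np.median(Q,0).round(4),rect(Q))
E
```

```text
time: 20.5
tool_pos: [0.546, -0.2206, 0.0125]
tool_rot: [0.001, 0.728, 0.686, 0.0]
contact_force: [-0.1, -0.3, -0.1]
gripper_width: 0.398
time: 21.5
tool_pos: [0.5002, 0.033, 0.1526]
tool_rot: [0.001, 0.728, 0.685, 0.001]
contact_force: [0.8, -0.1, -0.5]
gripper_width: 0.396
t 21.5 tcp [500.2  33.  152.6] jaw -3.5 w 0.396 F [ 0.8 -0.1 -0.5] -> shift [224.8 -75.2  52.4] yaw -3.5
scene pin_gauge_1 0.6 [381. 182.  70.  60.] [ 0.5192 -0.2628  0.0125] (517.6, -174.4, 204.0, 415.3, 11.7)
scene pin_gauge_1 0.43 [364. 187.  10.   6.] [ 0.5418 -0.2183  0.0172] (543.1, -221.0, 42.3, 8.4, 85.1)
scene linchpin 0.95 [379. 249.  39.  28.] [ 0.3918 -0.0341  0.0121] (395.9, -36.7, 106.5, 56.8, 68.3)
scene linchpin 0.61 [294. 322.  32.  34.] [0.4368 0.2786 0.0131] (438.5, 279.4, 33.3, 121.1, 5.5)
scene case_lid 0.6 [291. 322.  36.  30.] [0.4379 0.2774 0.0137] (447.4, 284.4, 48.8, 113.9, 7.1)
top gauge_block_1 0.57 [506. 218.  19.  13.] [ 0.5396 -0.3206  0.0155] (540.5, -322.5, 33.9, 34.5, 88.6)
top pin_gauge_1 0.58 [458. 215.  34.  11.] [ 0.5456 -0.2196  0.0192] (547.7, -220.2, 69.9, 15.8, 86.2)
top linchpin 0.74 [234. 255.  56.  16.] [0.4401 0.2737 0.0163] (439.8, 274.9, 31.8, 113.7, 4.0)
top linchpin 0.44 [258. 297.  14.  10.] [0.3504 0.2156 0.0403] (350.2, 216.6, 30.6, 33.3, 2.3)
top case_lid 0.89 [505. 157. 126.  50.] [ 0.6336 -0.2751  0.1512] (665.1, -276.5, 204.2, 91.4, 87.7)
top case_lid 0.72 [210. 197.  22.   8.] [0.5731 0.3401 0.0161] (574.7, 342.2, 54.6, 15.9, 86.0)
```

View pics/e.png

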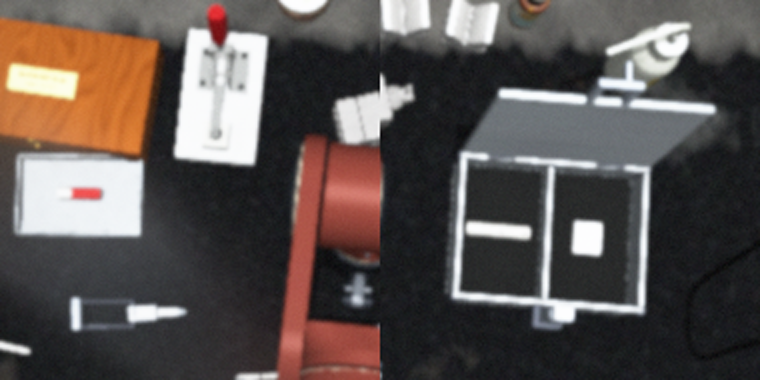

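The battery lies in the tray at (210,197). The pin gauge is in the left bay and the block in the right bay. Next I measure the lid's plane and the clearance behind it.

```bash
python3 - <<'E'
from h import *
p,d,P,u,v=cloud("top")
r=regions_of("top","case_lid")[0]["region"]; r=cv2.erode(r.astype(np.uint8),np.ones((5,5)))>0
Q,_,_=pts("top",d,r); Q=Q[(Q[:,2]>.06)&(Q[:,2]<.19)&(Q[:,0]<.72)&(Q[:,0]>.6)]
for _ in range(4):
    A=np.c_[Q[:,1],Q[:,2],np.ones(len(Q))]; c,*_=np.linalg.lstsq(A,Q[:,0],rcond=None); e=Q[:,0]-A@c; Q=Q[abs(e)<max(.003,2*e.std())]
print("x=%.3f*y+%.3f*z+%.4f"%tuple(c),"lid angle",1.5708+np.arctan(c[1]),len(Q))
s=lambda b:P[(P[:,0]>b[0])&(P[:,0]<b[1])&(P[:,1]>b[2])&(P[:,1]<b[3])]
for x0 in np.arange(.60,.86,.02):
    print(x0.round(2),[s((x0,x0+.02,y0,y0+.04))[:,2].max(initial=0).round(3) for y0 in (-.38,-.34,-.30,-.26,-.22,-.18,-.14,-.10)])
go(.70,-.20,.26,0)
E
```

```text
x=0.053*y+0.131*z+0.6286 lid angle 1.7008309121328784 2191
0.6 [np.float64(0.09), np.float64(0.075), np.float64(0.059), np.float64(0.051), np.float64(0.041), np.float64(0.051), np.float64(0.006), np.float64(0.004)]
0.62 [np.float64(0.212), np.float64(0.21), np.float64(0.211), np.float64(0.208), np.float64(0.178), np.float64(0.161), np.float64(0.006), np.float64(0.008)]
0.64 [np.float64(0.21), np.float64(0.211), np.float64(0.251), np.float64(0.246), np.float64(0.211), np.float64(0.212), np.float64(0.007), np.float64(0.046)]
0.66 [np.float64(0.0), np.float64(0.0), np.float64(0.226), np.float64(0.0), np.float64(0.008), np.float64(0.009), np.float64(0.034), np.float64(0.055)]
0.68 [np.float64(0.0), np.float64(0.0), np.float64(0.217), np.float64(0.0), np.float64(0.008), np.float64(0.009), np.float64(0.069), np.float64(0.055)]
0.7 [np.float64(0.124), np.float64(0.178), np.float64(0.169), np.float64(0.006), np.float64(0.007), np.float64(0.006), np.float64(0.04), np.float64(0.053)]
0.72 [np.float64(0.182), np.float64(0.178), np.float64(0.006), np.float64(0.008), np.float64(0.007), np.float64
[... 395 characters left out ...]
t64(0.008), np.float64(0.075), np.float64(0.105), np.float64(0.045), np.float64(0.045), np.float64(0.045), np.float64(0.044)]
0.8 [np.float64(0.006), np.float64(0.007), np.float64(0.077), np.float64(0.1), np.float64(0.038), np.float64(0.044), np.float64(0.045), np.float64(0.043)]
0.82 [np.float64(0.007), np.float64(0.007), np.float64(0.006), np.float64(0.008), np.float64(0.009), np.float64(0.008), np.float64(0.006), np.float64(0.008)]
0.84 [np.float64(0.22), np.float64(0.216), np.float64(0.219), np.float64(0.217), np.float64(0.216), np.float64(0.217), np.float64(0.218), np.float64(0.215)]
t 22.1 tcp [500.5  31.1 151.3] jaw -3.5 w 0.396 F [0.5 0.6 0.5] -> shift [-218.4  213.3 -108.8] yaw -3.5
```

```bash
python3 -m crank '[-20,0,-40,0,0, -40,0,-80,0,0, -60,0,-120,0,0, -80,20,-150,0,0, -105,45,-150,0,0, -130,75,-150,0,0, -155,105,-150,0,0, -180,135,-150,0,0, -205,165,-150,0,0, -228,203,-150,0,0]'; python3 -c "
from h import *
go(.690,-.21,.30,-3)"
```

```text
time: 23.1
tool_pos: [0.69, -0.2098, 0.3011]
tool_rot: [-0.0, 0.728, 0.685, -0.0]
contact_force: [0.4, 0.3, 0.6]
gripper_width: -0.001
t 23.1 tcp [ 690.  -209.8  301.1] jaw -3.5 w -0.001 F [0.4 0.3 0.6] -> shift [-0.2  0.   1.1] yaw -0.5
```

```bash
python3 -m crank '[0,0,40,0,0, 0,0,80,0,0, 0,0,110,0,0, 0,0,123,0,0, 0,0,123,0,0, 0,-12,123,0,0, 0,-24,123,0,0, 0,-32,123,0,0, 0,-39,123,0,0, 0,-46,123,0,0]'; python3 -c "
from h import *
go(.6445,-.21,.178,-3)"
```

```text
time: 24.1
tool_pos: [0.6442, -0.2054, 0.1805]
tool_rot: [0.002, 0.728, 0.686, 0.001]
contact_force: [2.9, -0.6, 0.8]
gripper_width: 0.004
t 24.1 tcp [ 644.2 -205.4  180.5] jaw -3.4 w 0.004 F [ 2.9 -0.6  0.8] -> shift [-4.6  0.6  2.5] yaw -0.4
```

```bash
python3 -m crank '[0,-10,2,0,0, 0,-20,3,0,0, 0,-30,4,0,0, 0,-40,6,0,0, 0,-50,10,0,0, 0,-60,14,0,0, 0,-69,18,0,0, 0,-78,23,0,0, 0,-86,29,0,0, 0,-94,36,0,0]'; python3 -c "
from h import *
go(.5508,-.20,.144,-3)"
```

```text
time: 25.1
tool_pos: [0.5489, -0.1993, 0.142]
tool_rot: [-0.0, 0.728, 0.686, -0.0]
contact_force: [0.4, -1.1, 2.0]
gripper_width: -0.001
t 25.1 tcp [ 548.9 -199.3  142. ] jaw -3.4 w -0.001 F [ 0.4 -1.1  2. ] -> shift [-0.6  2.  -2. ] yaw -0.4
```

```bash
python3 -m crank '[0,-5,3,0,0, 0,-10,8,0,0, 0,-14,13,0,0, 0,-18,18,0,0, 0,-22,24,0,0, 0,-25,30,0,0, 0,-29,36,0,0, 0,-32,42,0,0, 0,-34,48,0,0, 0,-36,55,0,0]'; python3 -m crank '[0,-1,4,0,0, 0,-2,8,0,0, 0,-3,12,0,0, 0,-4,16,0,0, 0,-4,20,0,0, 0,-5,23,0,0, 0,-5,26,0,0, 0,-5,29,0,0, 0,-6,31,0,0, 0,-6,32,0,0]';python3 -c "
from h import *
go(.508,-.20,.054,-3)"
```

```text
time: 26.1
tool_pos: [0.5134, -0.1972, 0.0868]
tool_rot: [-0.0, 0.728, 0.686, -0.0]
contact_force: [-0.2, -0.6, 0.5]
gripper_width: 0.003
time: 27.1
tool_pos: [0.5077, -0.1968, 0.0551]
tool_rot: [-0.0, 0.728, 0.686, 0.0]
contact_force: [-0.1, -0.0, 0.5]
gripper_width: 0.003
t 27.1 tcp [ 507.7 -196.8   55.1] jaw -3.4 w 0.003 F [-0.1 -0.   0.5] -> shift [-3.2  0.5  1.1] yaw -0.4
```

```bash
python3 -m crank '[0,0,1,0,0, 0,0,2,0,0, 0,0,2,0,0, 0,0,3,0,0, 0,0,3,0,0, 0,0,4,0,0, 0,0,4,0,0, 0,0,4,0,0, 0,0,4,0,0, 0,0,4,0,0]'; python3 -m crank '[0,0,-10,0,0, 0,0,-50,0,20, 0,0,-90,0,40, 50,-10,-100,0,40, 100,-20,-100,0,40, 150,-30,-100,0,40, 200,-40,-100,0,40, 250,-50,-100,0,40, 300,-60,-100,0,40, 300,-60,-100,0,40]'; python3 - <<'E'
from h import *
go(.439,.262,.10,0)
for n in("top","scene"):
    p,d,P,u,v=cloud(n)
    box=lambda x0,x1,y0,y1,z0,z1:P[(P[:,0]>x0)&(P[:,0]<x1)&(P[:,1]>y0)&(P[:,1]<y1)&(P[:,2]>z0)&(P[:,2]<z1)]
    Q=box(.48,.6,-.36,-.18,.03,.08); print(n,"lid z",[np.median(Q[abs(Q[:,0]-x)<.01][:,2]).round(4) for x in(.49,.51,.54,.57,.59)])
    Q=box(.42,.48,-.30,-.22,.095,.115); print("post",len(Q),rect(Q))
    K,R,t=cal(n)
    b=box(.38,.50,.15,.37,.010,.06); 
    if n=="top": cv2.imwrite("pics/f.png",np.hstack([cv2.resize(p[225:285,190:270],None,fx=5,fy=5,interpolation=cv2.INTER_CUBIC),cv2.resize(p[225:285,450:530],None,fx=5,fy=5,interpolation=cv2.INTER_CUBIC)])[:,:,::-1])
E
```

```text
time: 28.1
tool_pos: [0.5077, -0.1968, 0.0538]
tool_rot: [-0.001, 0.728, 0.686, -0.0]
contact_force: [-9.2, 4.2, 16.0]
gripper_width: 0.002
time: 29.1
tool_pos: [0.4646, 0.1104, 0.1514]
tool_rot: [-0.0, 0.726, 0.688, 0.001]
contact_force: [-0.9, -0.8, -0.3]
gripper_width: 0.395
t 29.1 tcp [464.6 110.4 151.4] jaw -3.1 w 0.395 F [-0.9 -0.8 -0.3] -> shift [150.  -33.7  51.6] yaw -3.1
top lid z [np.float64(0.0547), np.float64(0.0548), np.float64(0.0548), np.float64(0.0548), np.float64(0.0548)]
post 83 (449.1, -266.5, 19.5, 15.9, 87.9)
scene lid z [np.float64(0.0513), np.float64(0.0519), np.float64(0.0485), np.float64(nan), np.float64(nan)]
post 0 (0.0, 0.0, 0.0, 0.0, 0.0)
  return _methods._mean(a, axis=axis, dtype=dtype,
  ret = ret.dtype.type(ret / rcount)
```

View pics/f.png

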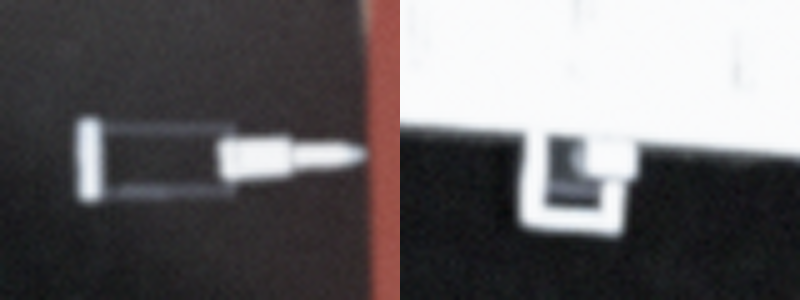

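Lid flat at 54.8 mm, post through the hasp slot (crop centre (490,258)). The linchpin's shoulder is at about (248.4,256.5) and its tip at (263.6,255.6).

```bash
python3 - <<'E'
from h import *
f=lambda x,y:(190+(x-2)/5,225+(y-2)/5)
sh=ray("top",[f(292,156),f(218,159)],.016); tip=ray("top",[f(368,154)],.008)[0]; sl=ray("top",[f(90,160)],.045)[0]
print("shoulder,back",sh.round(4).tolist(),"tip",tip.round(4),"sleeve",sl.round(4))
e=tip-sh[1]; print("dir",np.degrees(np.arctan2(e[1],e[0])), "len",np.linalg.norm(sh[0]-sh[1]),np.linalg.norm((tip-sh[0])[:2]))
e=tip-sl; print("dir2",np.degrees(np.arctan2(e[1],e[0])))
e=e/np.linalg.norm(e[:2]); hc=sh[0]-e*.012; print("head centre",hc)
go(hc[0],hc[1],.03,np.degrees(np.arctan2(e[1],e[0]))+90)
E
```

```text
shoulder,back [[0.4406, 0.2466, 0.016], [0.4383, 0.2795, 0.016]] tip [0.443  0.2136 0.008 ] sleeve [0.4344 0.3305 0.045 ]
dir -85.95127982198191 len 0.03301249111918435 0.03304493158413073
dir2 -85.80942662081512
head centre [0.43969948 0.25857007 0.01978976]
t 29.2 tcp [465.5 107.3 151.4] jaw -3.2 w 0.405 F [-0.2  0.   0.1] -> shift [149.6 -34.4 121.3] yaw -7.4
```

```bash
python3 -m crank '[40,-9,20,-2,45, 80,-18,40,-4,45, 120,-27,60,-6,45, 149,-34,80,-8,45, 149,-34,110,-8,45, 149,-34,120,-8,45, 149,-34,120,-8,45, 149,-34,120,-8,45, 149,-34,120,-8,45, 149,-34,120,-8,45]'; python3 -c "
from h import *
go(.4395,.2585,.0025,4.2)"
```

```text
time: 30.2
tool_pos: [0.4421, 0.2569, 0.0329]
tool_rot: [0.001, 0.679, 0.734, 0.001]
contact_force: [0.8, 0.1, -0.1]
gripper_width: 0.451
t 30.2 tcp [442.1 256.9  32.9] jaw 4.5 w 0.451 F [ 0.8  0.1 -0.1] -> shift [ 1.8 -2.6 30.4] yaw 0.3
```

```bash
python3 -m crank '[1,-2,10,0,45, 1,-2,20,0,45, 1,-2,27,0,45, 1,-2,30,0,45, 1,-2,30,0,45, 1,-2,30,0,30, 1,-2,30,0,20, 1,-2,30,0,10, 1,-2,30,0,0, 1,-2,30,0,0]'; python3 -m crank '[0,0,0,0,0, 0,0,0,0,0, 0,0,-5,0,0, 0,0,-15,0,0, 0,0,-30,0,0, 0,0,-60,0,0, 0,0,-90,0,0, 0,0,-120,0,0, 0,0,-120,0,0, 0,0,-120,0,0]';python3 -c "
from h import *
go(.4491,-.18,.15,-3)"
```

```text
time: 31.2
tool_pos: [0.4392, 0.258, 0.0019]
tool_rot: [0.0, 0.678, 0.735, 0.001]
contact_force: [0.7, 0.4, 3.0]
gripper_width: 0.168
time: 32.2
tool_pos: [0.4391, 0.258, 0.1225]
tool_rot: [0.0, 0.678, 0.735, 0.001]
contact_force: [-0.1, -0.5, -1.9]
gripper_width: 0.169
t 32.2 tcp [439.1 258.  122.5] jaw 4.6 w 0.169 F [-0.1 -0.5 -1.9] -> shift [-437.4  -24.9  -27.8] yaw 7.6
```

```bash
python3 -m crank '[-45,-2,-5,1,0, -90,-4,-10,2,0, -135,-6,-15,3,0, -180,-8,-20,4,0, -225,-10,-28,5,0, -270,-12,-28,6,0, -315,-14,-28,7,0, -360,-16,-28,7,0, -405,-18,-28,7,0, -443,-21,-28,7,0]';python3 -m crank '[0,0,10,0,0, 0,0,20,0,0, 0,0,30,0,0, 0,0,40,0,0, 0,0,50,0,0, 0,0,55,0,0, 0,0,60,0,0, 0,0,64,0,0, 0,0,64,0,0, 0,0,64,0,0]';python3 - <<'E'
from h import *
go(.4527,-.187,.086,-3)
for n in("top","scene"):
    p,d,P,u,v=cloud(n)
    np.save(n+"d.npy",d)
    x,y=(430,210) if n=="top" else (370,140)
    cv2.imwrite(f"pics/g_{n}.png",cv2.resize(p[y:y+75,x:x+100],None,fx=8,fy=8,interpolation=cv2.INTER_CUBIC)[:,:,::-1])
print(proj("scene",[.449,-.266,.104]),proj("scene",st()["tool_pos"]))
E
```

```text
time: 33.2
tool_pos: [0.4516, -0.187, 0.1472]
tool_rot: [-0.002, 0.722, 0.692, -0.0]
contact_force: [0.8, 0.0, -0.9]
gripper_width: 0.168
time: 34.2
tool_pos: [0.4532, -0.1856, 0.0856]
tool_rot: [0.0, 0.722, 0.692, 0.0]
contact_force: [-0.8, 0.1, -1.9]
gripper_width: 0.168
t 34.2 tcp [ 453.2 -185.6   85.6] jaw -2.4 w 0.168 F [-0.8  0.1 -1.9] -> shift [-1.5 -0.5 -0.4] yaw 0.6
[[404.37622423 166.48099128]] [[388.67940345 186.7277199 ]]
```

View pics/g_top.png

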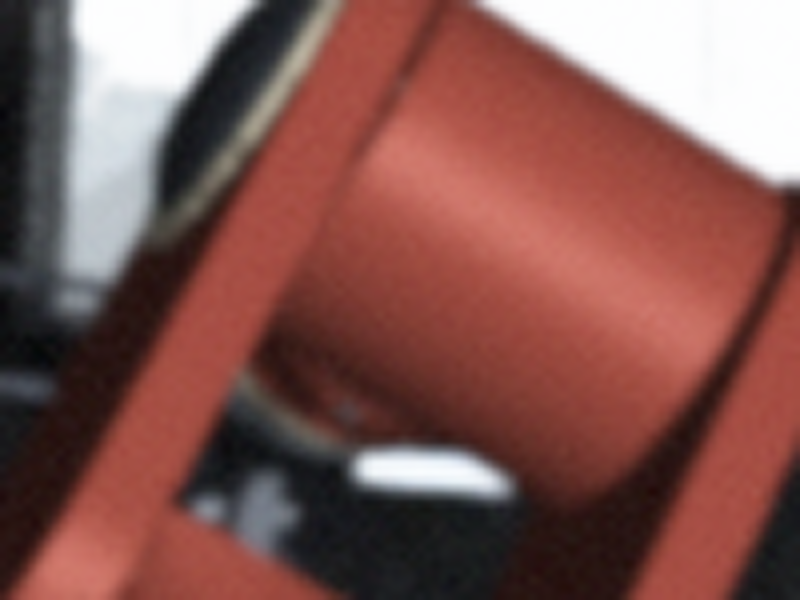

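View pics/g_scene.png

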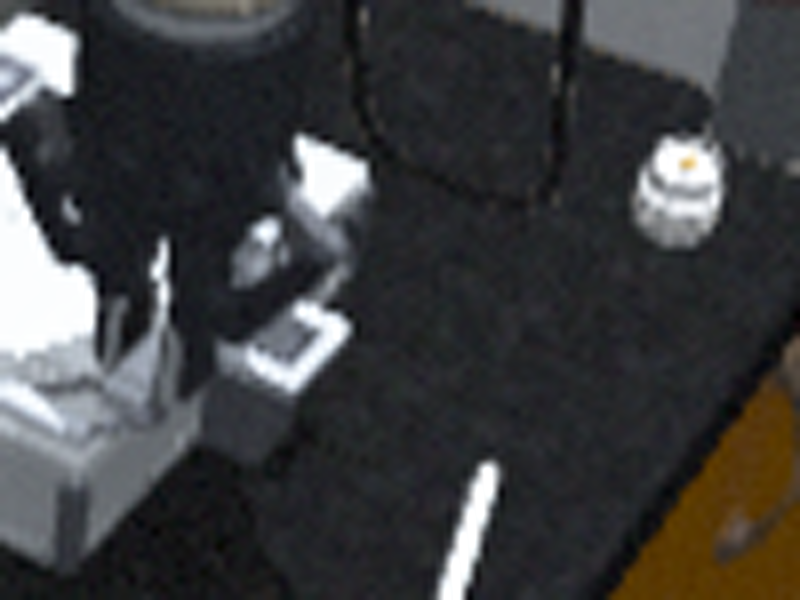

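```bash
python3 - <<'E'
from h import *
d=np.load("scened.npy"); P,u,v=pts("scene",d,d>0)
for a in [(411,160),(413,162),(415,163),(411,170),(412,172),(403,171),(402,172),(407,182),(411,186)]:
    m=(u==a[0])&(v==a[1]); print(a,P[m].round(3))
m=(u>400)&(u<420)&(v>150)&(v<175)&(P[:,2]>.098)&(P[:,2]<.115); print(m.sum(),P[m].mean(0),rect(P[m]))
print(proj("scene",[[.449,-.266,.104],[.449,-.266,.05],[.449,-.256,.092]]))
p,_=vision.grab_frame("scene"); cv2.imwrite("pics/h.png",cv2.resize(p[130:205,360:460],None,fx=8,fy=8,interpolation=cv2.INTER_CUBIC)[:,:,::-1])
E
```

```text
(411, 160) [[ 0.472 -0.368  0.046]]
(413, 162) [[ 0.462 -0.359  0.049]]
(415, 163) [[ 0.456 -0.363  0.045]]
(411, 170) [[ 0.394 -0.181  0.179]]
(412, 172) [[ 0.391 -0.18   0.174]]
(403, 171) [[ 0.446 -0.254  0.097]]
(402, 172) [[ 0.453 -0.265  0.082]]
(407, 182) [[ 0.437 -0.276  0.043]]
(411, 186) [[ 0.439 -0.318 -0.007]]
6 [ 0.44811812 -0.25574182  0.10120155] (448.0, -256.1, 5.1, 11.4, 29.4)
[[404.37622423 166.48099128]
 [402.20006383 180.55519171]
 [402.22959971 171.62000004]]
```

```bash
python3 -m crank '[-5,0,0,0.6,0, -10,0,0,0.6,0, -15,0,0,0.6,0, -20,0,0,0.6,0, -24,0,0,0.6,0, -27,0,0,0.6,0, -30,0,0,0.6,0, -32,0,0,0.6,0, -32,0,0,0.6,0, -32,0,0,0.6,0]';python3 -c "
from h import *
go(.4500,-.244,.086,-3)"
```

```text
time: 35.35
tool_pos: [0.4517, -0.2174, 0.0853]
tool_rot: [-0.0, 0.726, 0.688, 0.0]
contact_force: [0.3, -0.2, -1.5]
gripper_width: 0.168
t 35.4 tcp [ 451.7 -217.4   85.3] jaw -3.0 w 0.168 F [ 0.3 -0.2 -1.5] -> shift [-26.7  -0.2  -0.7] yaw -0.0
```

```bash
python3 -m crank '[-1,0,0,0,0, -2,0,0,0,0, -3,0,0,0,0, -4,0,0,0,0, -5,0,0,0,0, -6,0,0,0,0, -7,0,0,0,0, -8,0,0,0,0, -8,0,0,0,0, -8,0,0,0,0]';python3 -c "
from h import *
go(.4500,-.244,.086,-3); print(st()['ft_torque'].round(2))"
```

```text
time: 36.35
tool_pos: [0.4512, -0.2254, 0.0853]
tool_rot: [-0.0, 0.726, 0.688, 0.0]
contact_force: [0.6, -0.2, -1.1]
gripper_width: 0.164
t 36.4 tcp [ 451.2 -225.4   85.3] jaw -3.0 w 0.164 F [ 0.6 -0.2 -1.1] -> shift [-18.6  -0.2  -0.7] yaw -0.0
[-0.06  0.1   0.02]
```

```bash
python3 -m crank '[-2,0,0,0,0, -4,0,0,0,0, -6,0,0,0,0, -8,0,0,0,0, -10,0,0,0,0, -11,0,0,0,0, -12,0,0,0,0, -13,0,0,0,0, -14,0,0,0,0, -14,0,0,0,0]';python3 -c "
from h import *
go(.4500,-.244,.086,-3); print(st()['ft_torque'].round(2))"; python3 -m crank '[-1,0,0,0,0, -1,0,0,0,0, -2,0,0,0,0, -2,0,0,0,0, -3,0,0,0,0, -3,0,0,0,0, -4,0,0,0,0, -4,0,0,0,0, -4,0,0,0,0, -4,0,0,0,0]';python3 -c "
from h import *
go(.4500,-.244,.086,-3); print(st()['ft_torque'].round(2))"
```

```text
time: 37.35
tool_pos: [0.4505, -0.2395, 0.0853]
tool_rot: [0.0, 0.726, 0.688, -0.0]
contact_force: [-0.4, 0.2, -1.8]
gripper_width: 0.166
t 37.4 tcp [ 450.5 -239.5   85.3] jaw -3.0 w 0.166 F [-0.4  0.2 -1.8] -> shift [-4.5 -0.3 -0.7] yaw -0.0
[0.01 0.02 0.04]
time: 38.35
tool_pos: [0.4503, -0.2433, 0.0853]
tool_rot: [-0.0, 0.726, 0.688, -0.0]
contact_force: [-0.3, 1.0, -0.9]
gripper_width: 0.171
t 38.4 tcp [ 450.3 -243.3   85.3] jaw -3.0 w 0.171 F [-0.3  1.  -0.9] -> shift [-0.7 -0.2 -0.7] yaw -0.0
[0.01 0.02 0.02]
```

```bash
python3 -m crank '[-0.5,0,0,0,0, -1,0,0,0,0, -1,0,0,0,0, -1.5,0,0,0,0, -1.5,0,0,0,0, -2,0,0,0,0, -2,0,0,0,0, -2,0,0,0,0, -2,0,0,0,0, -2,0,0,0,0]';python3 -c "
from h import *
go(.4500,-.244,.086,-3); print(st()['ft_torque'].round(2))"
```

```text
time: 39.35
tool_pos: [0.4502, -0.2452, 0.0853]
tool_rot: [-0.0, 0.726, 0.688, 0.0]
contact_force: [0.8, 2.2, -0.6]
gripper_width: 0.163
t 39.4 tcp [ 450.2 -245.2   85.3] jaw -3.0 w 0.163 F [ 0.8  2.2 -0.6] -> shift [ 1.2 -0.2 -0.7] yaw -0.0
[ 0.27  0.01 -0.04]
```

Contact is starting: 2.2 N along +y. I'll press a little more to seat the head.

```bash
python3 -m crank '[-0.5,0,0,0,0, -0.5,0,0,0,0, -1,0,0,0,0, -1,0,0,0,0, -1.5,0,0,0,0, -1.5,0,0,0,0, -2,0,0,0,0, -2,0,0,0,0, -2,0,0,0,0, -2,0,0,0,0]';python3 -c "
from h import *
go(.4500,-.244,.086,-3); print(st()['ft_torque'].round(2))"
```

```text
time: 40.35
tool_pos: [0.4501, -0.2456, 0.0851]
tool_rot: [-0.002, 0.726, 0.688, 0.001]
contact_force: [-0.2, 8.9, 1.4]
gripper_width: 0.167
t 40.4 tcp [ 450.1 -245.6   85.1] jaw -3.0 w 0.167 F [-0.2  8.9  1.4] -> shift [ 1.6 -0.2 -0.9] yaw -0.0
[ 1.42 -0.07 -0.09]
```

```bash
python3 -m crank '[-1,0,0,0,15, -1,0,0,0,20, 0,0,0,0,25, 1,0,0,0,30, 1,0,0,0,35, 1,0,0,0,40, 1,0,0,0,40, 1,0,-15,0,40, 1,0,-40,0,40, 1,0,-80,0,40]';python3 -m crank '[0,0,-50,0,40, 0,0,-80,0,40, 50,0,-80,0,20, 100,0,-80,0,0, 150,0,-80,0,0, 200,0,-80,0,0, 240,0,-80,0,0, 240,0,-80,0,0, 240,0,-80,0,0, 240,0,-80,0,0]';python3 - <<'E'
from h import *
go(.45,-.12,.13,-3)
im=[]
for n in("top","scene"):
    p,d,P,u,v=cloud(n)
    x,y=(420,215) if n=="top" else (360,140)
    im.append(cv2.resize(p[y:y+75,x:x+100],None,fx=4,fy=4,interpolation=cv2.INTER_CUBIC)[:,:,::-1])
    for name in("linchpin","loop"):
        for r in regions_of(n,name)[:3]:
            Q,_,_=pts(n,d,r["region"]); print(n,name,round(r["confidence"],2),np.round(r["extent"]),np.median(Q,0).round(4),Q[:,2].max().round(3),rect(Q))
    m=(abs(P[:,0]-.45)<.035)&(P[:,1]>-.34)&(P[:,1]<-.12)&(P[:,2]>.07)&(P[:,2]<.16)
    Q=P[m]
    for y0 in np.arange(-.30,-.13,.01):
        q=Q[(Q[:,1]>y0)&(Q[:,1]<y0+.01)]
        if len(q)>2: print(y0.round(2),len(q),q[:,0].min().round(3),q[:,0].max().round(3),"z",np.percentile(q[:,2],[10,50,90]).round(3))
cv2.imwrite("pics/i.png",np.hstack(im))
E
```

```text
time: 41.35
tool_pos: [0.4487, -0.2454, 0.1645]
tool_rot: [-0.002, 0.726, 0.688, -0.0]
contact_force: [0.0, -1.1, 0.0]
gripper_width: 0.398
time: 42.35
tool_pos: [0.4629, -0.0075, 0.2459]
tool_rot: [0.0, 0.726, 0.688, 0.0]
contact_force: [0.9, 0.4, 0.3]
gripper_width: -0.003
t 42.4 tcp [462.9  -7.5 245.9] jaw -3.1 w -0.003 F [0.9 0.4 0.3] -> shift [-113.   -7.  116.] yaw -0.1
top linchpin 0.76 [375. 280.  51.  37.] [ 0.3916 -0.0518  0.0181] 0.028 (393.6, -39.0, 105.0, 46.5, 67.5)
top linchpin 0.72 [487. 222. 102.  96.] [ 0.5386 -0.2734  0.0547] 0.549 (527.3, -230.0, 324.4, 205.5, 86.6)
top linchpin 0.63 [470. 252.  55.  20.] [ 0.452  -0.2245  0.0994] 0.125 (452.8, -223.4, 120.8, 33.1, 88.1)
top loop 0.7 [376. 281.  48.  36.] [ 0.4025 -0.0031  0.0156] 0.024 (395.5, -34.6, 95.1, 46.5, 66.7)
top loop 0.6 [445. 251.   6.  19.] [ 0.4535 -0.1678  0.1201] 0.125 (458.5, -171.4, 18.0, 39.4, 60.9)
-0.29 10 0.447 0.451 z [0.094 0.097 0.098]
-0.28 29 0.441 0.457 z [0.096 0.105 0.106]
-0.27 45 0.441 0.457 z [0.088 0.103 0.107]
-0.26 49 0.442 0.457 z [0.093 0.099 0.105]
-0.25 43 0.442 0.459 z [0.0
[... 734 characters left out ...]
29  0.1162] 0.12 (472.5, -189.6, 23.6, 91.9, 35.0)
scene loop 0.48 [374. 252.  29.  19.] [0.4056 0.0043 0.0121] 0.019 (399.0, -17.1, 68.8, 47.6, 68.9)
-0.28 7 0.439 0.449 z [0.075 0.098 0.101]
-0.27 26 0.438 0.457 z [0.078 0.099 0.103]
-0.26 33 0.438 0.454 z [0.077 0.095 0.101]
-0.25 20 0.441 0.457 z [0.087 0.094 0.097]
-0.24 19 0.441 0.459 z [0.085 0.092 0.096]
-0.23 36 0.434 0.466 z [0.084 0.089 0.094]
-0.22 5 0.435 0.465 z [0.086 0.091 0.093]
-0.21 5 0.436 0.464 z [0.093 0.097 0.099]
-0.2 5 0.436 0.467 z [0.099 0.1   0.103]
-0.19 7 0.435 0.466 z [0.104 0.105 0.108]
-0.18 4 0.438 0.47 z [0.107 0.109 0.112]
-0.17 34 0.436 0.473 z [0.109 0.116 0.119]
-0.16 9 0.437 0.462 z [0.114 0.116 0.12 ]
```

View pics/i.png

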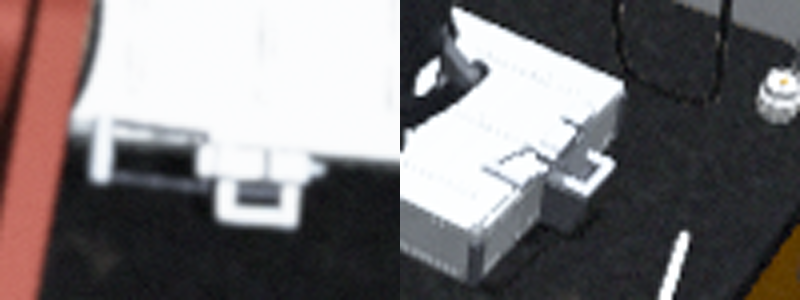

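The pin is home: its tip shows past the post's right face and the head lies against the post. The loop lies back, with its sleeve at about (445,251), y -0.168, z 0.115. Next I push it over with shut fingers.

```bash
python3 -m crank '[-45,0,20,0,0, -90,0,40,0,0, -137,0,60,0,0, -137,0,90,0,0, -137,0,115,0,0, -137,0,130,0,0, -137,0,134,0,0, -137,0,134,0,0, -137,0,134,0,0, -137,0,134,0,0]'; python3 -c "
from h import *
s=st()['tool_pos']; print('s',((s-[.449,-.266,0])@[-.052*-1,.9986,0]*1000).round(1))
go(.449+.052*.105,-.266+.105,.128,-3)"
```

```text
time: 43.65
tool_pos: [0.4567, -0.1438, 0.113]
tool_rot: [0.001, 0.725, 0.688, 0.0]
contact_force: [-0.3, 0.4, 1.2]
gripper_width: -0.0
s 122.5
t 43.6 tcp [ 456.7 -143.8  113. ] jaw -3.0 w -0.0 F [-0.3  0.4  1.2] -> shift [-17.3  -1.3 -15. ] yaw -0.0
```

```bash
python3 -m crank '[-6,-1,0,0,0, -11,-1,-5,0,0, -18,-1,-14,0,0, -26,-1,-22,0,0, -35,-1,-29,0,0, -44,-1,-33,0,0, -51,-1,-36,0,0, -60,-1,-37,0,0, -68,-1,-38,0,0, -68,-1,-38,0,0]'; python3 - <<'E'
from h import *
go(.449+.052*.054,-.266+.054,.152,-3)
im=[]
for n in("top","scene"):
    p,d,P,u,v=cloud(n)
    x,y=(420,195) if n=="top" else (350,120)
    im.append(cv2.resize(p[y:y+90,x:x+100],None,fx=4,fy=4,interpolation=cv2.INTER_CUBIC)[:,:,::-1])
cv2.imwrite("pics/j.png",np.hstack(im))
E
```

```text
time: 44.65
tool_pos: [0.4524, -0.2135, 0.1525]
tool_rot: [0.003, 0.726, 0.688, 0.0]
contact_force: [-0.3, 0.0, 0.1]
gripper_width: 0.0
t 44.6 tcp [ 452.4 -213.5  152.5] jaw -3.1 w 0.0 F [-0.3  0.   0.1] -> shift [ 1.5 -0.7  0.5] yaw -0.1
```

View pics/j.png

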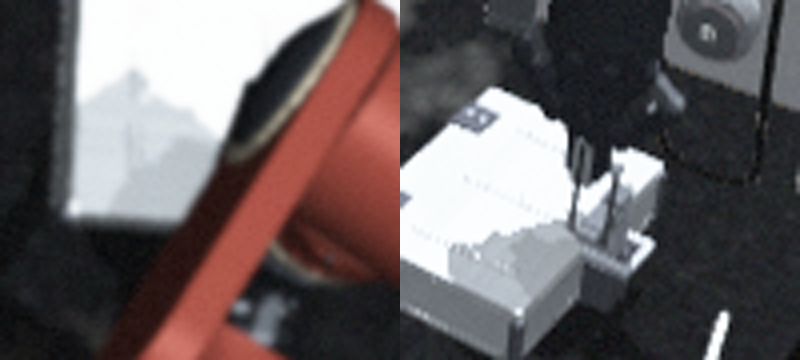

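```bash
python3 -m crank '[-8,0,1,0,0, -16,0,2,0,0, -24,0,5,0,0, -28,0,7,0,0, -32,0,9,0,0, -36,0,11,0,0, -41,0,14,0,0, -45,0,17,0,0, -49,0,20,0,0, -49,0,20,0,0]'; python3 -c "
from h import *
go(.449-.052*.010,-.266-.010,.128,-3)"
```

```text
time: 45.75
tool_pos: [0.448, -0.2604, 0.1286]
tool_rot: [-0.001, 0.726, 0.688, -0.0]
contact_force: [-0.7, 0.7, 1.0]
gripper_width: 0.001
t 45.8 tcp [ 448.  -260.4  128.6] jaw -3.1 w 0.001 F [-0.7  0.7  1. ] -> shift [-15.5   1.3   0.5] yaw -0.1
```

```bash
python3 -m crank '[1,0,-10,0,0, 1,1,-20,0,0, -10,1,-20,0,0, -20,1,-20,0,0, -20,1,-10,0,0, -20,1,0,0,0, -22,1,6,0,0, -24,1,11,0,0, -27,1,16,0,0, -30,1,20,0,0]'; python3 -c "
from h import *
go(.449-.052*.029,-.266-.029,.097,-3)"; python3 -m crank '[-1,0,2,0,0, -3,0,4,0,0, -4,0,6,0,0, -5,0,8,0,0, -5,0,10,0,0, -5,0,11,0,0, -5,0,11,0,0, -5,0,11,0,0, -5,0,11,0,0, -5,0,11,0,0]'; python3 -c "
from h import *
go(.449-.052*.029,-.266-.029,.097,-3)"
```

```text
time: 46.75
tool_pos: [0.4501, -0.2991, 0.1147]
tool_rot: [0.009, 0.726, 0.688, -0.004]
contact_force: [-0.2, -9.3, 5.2]
gripper_width: 0.0
t 46.8 tcp [ 450.1 -299.1  114.7] jaw -3.1 w 0.0 F [-0.2 -9.3  5.2] -> shift [ 4.3 -2.9 17.6] yaw -0.1
time: 47.75
tool_pos: [0.4474, -0.295, 0.0981]
tool_rot: [-0.0, 0.726, 0.688, 0.0]
contact_force: [-0.1, 0.1, 0.3]
gripper_width: 0.001
t 47.8 tcp [ 447.4 -295.    98.1] jaw -3.0 w 0.001 F [-0.1  0.1  0.3] -> shift [-0.   0.1  1.1] yaw -0.0
```

```bash
python3 -m crank '[0,0,-30,0,0, 0,0,-70,0,0, 0,0,-110,0,0, 40,0,-140,0,0, 80,0,-140,0,0, 120,0,-140,0,0, 160,0,-140,0,0, 200,0,-140,0,0, 250,0,-140,0,0, 250,0,-140,0,0]'; python3 - <<'E'
from h import *
im=[]
for n in("top","scene"):
    p,d,P,u,v=cloud(n)
    x,y=(440,215) if n=="top" else (365,135)
    im.append(cv2.resize(p[y:y+70,x:x+70],None,fx=5,fy=5,interpolation=cv2.INTER_CUBIC)[:,:,::-1])
    m=(abs(P[:,0]-.45)<.035)&(P[:,1]>-.34)&(P[:,1]<-.19)&(P[:,2]>.065)&(P[:,2]<.18); Q=P[m]; print(n)
    for y0 in np.arange(-.34,-.19,.01):
        q=Q[(Q[:,1]>y0)&(Q[:,1]<y0+.01)]
        if len(q)>2: print(y0.round(2),len(q),q[:,0].min().round(3),q[:,0].max().round(3),"z",np.percentile(q[:,2],[10,50,90]).round(3))
cv2.imwrite("pics/k.png",np.hstack(im))
E
```

```text
time: 48.75
tool_pos: [0.4605, -0.0409, 0.2383]
tool_rot: [-0.001, 0.723, 0.691, 0.001]
contact_force: [-0.2, -0.1, 0.1]
gripper_width: -0.002
top
-0.29 54 0.43 0.464 z [0.096 0.101 0.103]
-0.28 67 0.432 0.464 z [0.094 0.1   0.104]
-0.27 63 0.434 0.464 z [0.092 0.102 0.105]
-0.26 73 0.434 0.466 z [0.079 0.094 0.105]
-0.25 41 0.434 0.466 z [0.089 0.093 0.099]
-0.24 62 0.436 0.465 z [0.087 0.094 0.097]
-0.23 66 0.436 0.468 z [0.085 0.091 0.096]
-0.22 46 0.438 0.468 z [0.084 0.089 0.092]
scene
-0.29 7 0.438 0.46 z [0.095 0.097 0.098]
-0.28 28 0.428 0.463 z [0.092 0.097 0.1  ]
-0.27 31 0.429 0.462 z [0.087 0.097 0.102]
-0.26 49 0.432 0.464 z [0.081 0.091 0.102]
-0.25 15 0.434 0.466 z [0.085 0.091 0.094]
-0.24 30 0.433 0.466 z [0.084 0.09  0.093]
-0.23 28 0.434 0.465 z [0.082 0.087 0.092]
-0.22 38 0.436 0.465 z [0.078 0.085 0.09 ]
-0.21 7 0.44 0.462 z [0.081 0.084 0.085]
```

View pics/k.png

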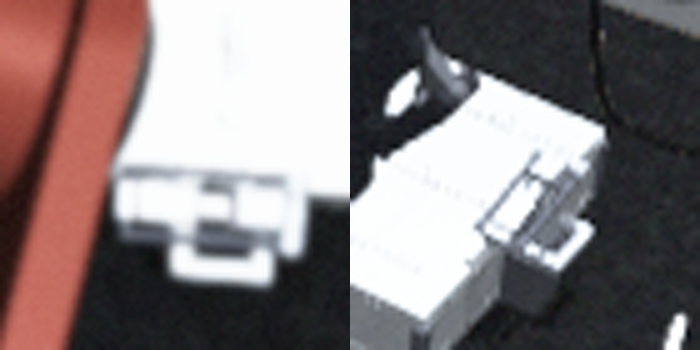

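Top crop: the loop is over the post, but the head's lug now reaches y ≈ -0.212, where it was -0.224. So the pin has backed out 8–10 mm, which agrees with the -9 N sideways force seen. I'll push it home again from behind, then press the sleeve down.

```bash
python3 -c "
from h import *
go(.453,-.175,.080,-3)"; python3 -m crank '[-40,0,0,0,0, -80,-1,0,0,0, -120,-1,20,0,0, -134,-1,60,0,0, -134,-1,100,0,0, -134,-1,130,0,0, -134,-1,150,0,0, -134,-1,158,0,0, -134,-1,158,0,0, -134,-1,158,0,0]'; python3 -c "
from h import *
go(.453,-.213,.080,-3)"
```

```text
t 48.9 tcp [460.7 -44.7 238.3] jaw -2.9 w -0.002 F [-0.9  0.2 -0.7] -> shift [-130.4   -1.2  158.4] yaw 0.1
time: 49.85
tool_pos: [0.4533, -0.1805, 0.0815]
tool_rot: [0.001, 0.726, 0.688, 0.0]
contact_force: [0.8, -1.0, 0.7]
gripper_width: 0.002
t 49.9 tcp [ 453.3 -180.5   81.5] jaw -3.1 w 0.002 F [ 0.8 -1.   0.7] -> shift [-32.5   1.5   1.6] yaw -0.1
```

```bash
for i in 1; do python3 -m crank '[-2,0,0,0,0, -4,0,0,0,0, -6,0,0,0,0, -8,0,0,0,0, -10,0,0,0,0, -12,0,0,0,0, -14,0,0,0,0, -16,0,0,0,0, -18,0,0,0,0, -20,0,0,0,0]'; done; python3 -m crank '[-1,0,0,0,0, -2,0,0,0,0, -3,0,0,0,0, -4,0,0,0,0, -5,0,0,0,0, -6,0,0,0,0, -7,0,0,0,0, -7,0,0,0,0, -7,0,0,0,0, -7,0,0,0,0]'; python3 -m crank '[-1,0,0,0,0, -1,0,0,0,0, -2,0,0,0,0, -2,0,0,0,0, -3,0,0,0,0, -3,0,0,0,0, -4,0,0,0,0, -4,0,0,0,0, -4,0,0,0,0, -4,0,0,0,0]'
```

```text
time: 50.85
tool_pos: [0.4516, -0.1995, 0.0803]
tool_rot: [-0.0, 0.726, 0.688, -0.0]
contact_force: [-0.1, 0.1, -0.4]
gripper_width: -0.001
time: 51.85
tool_pos: [0.4503, -0.2022, 0.0787]
tool_rot: [-0.004, 0.726, 0.688, 0.002]
contact_force: [0.4, 13.8, 0.4]
gripper_width: 0.002
time: 52.85
tool_pos: [0.4495, -0.2028, 0.0775]
tool_rot: [-0.008, 0.726, 0.688, 0.004]
contact_force: [1.6, 23.6, 0.5]
gripper_width: -0.004
```

```bash
python3 -m crank '[10,0,0,0,0, 30,0,-20,0,0, 60,0,-70,0,0, 100,0,-100,0,0, 150,0,-120,0,0, 200,0,-150,0,0, 250,0,-150,0,0, 250,0,-150,0,0, 250,0,-150,0,0, 250,0,-150,0,0]'; python3 - <<'E'
from h import *
im=[]
for n in("top","scene"):
    p,d,P,u,v=cloud(n)
    x,y=(445,225) if n=="top" else (375,150)
    im.append(cv2.resize(p[y:y+50,x:x+50],None,fx=8,fy=8,interpolation=cv2.INTER_CUBIC)[:,:,::-1])
    m=(abs(P[:,0]-.451)<.007)&(P[:,1]>-.34)&(P[:,1]<-.19)&(P[:,2]>.065)&(P[:,2]<.18); Q=P[m]; print(n)
    for y0 in np.arange(-.31,-.20,.004):
        q=Q[(Q[:,1]>y0)&(Q[:,1]<y0+.004)]
        if len(q)>1: print(y0.round(3),len(q),"z",np.percentile(q[:,2],[10,50,90]).round(3))
    print("proj post top corners",((proj(n,[[.449+a,-.266+b,.104] for a in(-.008,.008) for b in(-.01,.01)])-[x,y])*8).round(0).tolist())
    print("proj head front/back, lug back at home",((proj(n,[[.450,-.256,.1],[.4512,-.232,.1],[.452,-.224,.096],[.4475,-.294,.097]])-[x,y])*8).round(0).tolist())
cv2.imwrite("pics/l.png",np.hstack(im)); print(st()["tool_pos"])
E
```

```text
time: 53.85
tool_pos: [0.4643, 0.039, 0.2304]
tool_rot: [0.001, 0.725, 0.688, -0.0]
contact_force: [-0.8, -0.7, -0.2]
gripper_width: -0.001
top
-0.29 5 z [0.094 0.099 0.1  ]
-0.286 14 z [0.099 0.1   0.102]
-0.282 14 z [0.099 0.1   0.103]
-0.278 7 z [0.102 0.104 0.106]
-0.274 14 z [0.102 0.104 0.107]
-0.27 12 z [0.103 0.105 0.107]
-0.266 15 z [0.101 0.103 0.106]
-0.262 16 z [0.09  0.103 0.106]
-0.258 24 z [0.07  0.096 0.104]
-0.254 9 z [0.092 0.094 0.097]
-0.25 8 z [0.092 0.095 0.097]
-0.246 8 z [0.094 0.095 0.098]
-0.242 13 z [0.094 0.096 0.098]
-0.238 13 z [0.094 0.096 0.098]
-0.234 13 z [0.093 0.095 0.098]
-0.23 14 z [0.089 0.093 0.097]
-0.226 11 z [0.09  0.093 0.096]
-0.222 11 z [0.089 0.092 0.094]
-0.218 17 z [0.087 0.091 0.094]
proj post top corners [[409.0, 278.0], [331.0, 276.0], [409.0, 216.0], [331.0, 214.0]]
proj head front/back, lug back at home [[326.0, 242.0], [233.0, 235.0], [197.0, 232.0], [470.0, 256.0]]
scene
-0.282 2 z [0.099 0.1   0.1  ]
-0.278 3 z [0.098 0.1   0.101]
-0.274 4 z [0.097 0.098 0.101]
-0.266 5 z [0.096 0.101 0.103]
-0.262 7 z [0.092 0.1   0.102]
-0.258 10 z [0.087 0.092 0.101]
-0.254 5 z [0.076 0.092 0.099]
-0.25 3 z [0.087 0.091 0.093]
-0.246 4 z [0.091 0.092 0.093]
-0.242 5 z [0.091 0.092 0.094]
-0.238 3 z [0.091 0.093 0.093]
-0.234 6 z [0.089 0.091 0.092]
-0.23 2 z [0.09  0.092 0.093]
-0.226 8 z [0.089 0.092 0.094]
-0.222 6 z [0.086 0.089 0.092]
-0.218 5 z [0.08  0.088 0.09 ]
-0.214 15 z [0.078 0.084 0.087]
-0.21 3 z [0.079 0.081 0.087]
proj post top corners [[268.0, 125.0], [242.0, 156.0], [228.0, 108.0], [202.0, 139.0]]
proj head front/back, lug back at home [[218.0, 155.0], [183.0, 191.0], [169.0, 212.0], [273.0, 106.0]]
[0.46417225 0.0382329  0.22986298]
```

View pics/l.png

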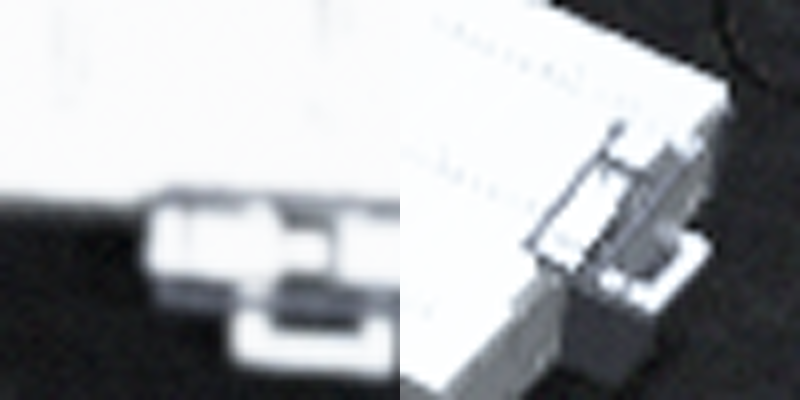

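The crop shows about 10–14 mm of shank between the head and the post, and the tail sagging a little. So the pin is wedged, and pushing from behind doesn't free it. I'll pinch the sleeve by its ends and pull it along -y: the pull through the loop is in line with the shank and should draw the pin home.

```bash
python3 -c "
from h import *
go(.4475,-.286,.16,-3)"; python3 -m crank '[-45,0,0,0,30, -90,0,0,0,65, -135,0,0,0,65, -180,0,0,0,65, -225,0,10,0,65, -270,0,20,0,65, -310,0,40,0,65, -325,0,70,0,65, -325,0,70,0,65, -325,0,70,0,65]'; python3 -c "
from h import *
go(.4475,-.286,.087,-3)"
```

```text
t 54.0 tcp [464.2  38.2 229.9] jaw -3.1 w -0.002 F [-0.1 -0.7 -0.4] -> shift [-324.6    1.    70.1] yaw -0.1
time: 54.95
tool_pos: [0.4459, -0.2857, 0.1594]
tool_rot: [-0.001, 0.726, 0.687, -0.0]
contact_force: [-0.1, -0.3, 1.3]
gripper_width: 0.65
t 55.0 tcp [ 445.9 -285.7  159.4] jaw -3.2 w 0.65 F [-0.1 -0.3  1.3] -> shift [-0.3  1.8 72.4] yaw -0.2
```

```bash
python3 -m crank '[0,1,20,0,65, 0,1,40,0,65, 0,1,55,0,65, 0,1,65,0,65, 0,1,72,0,65, 0,1,72,0,50, 0,1,72,0,40, 0,1,72,0,30, 0,1,72,0,20, 0,1,72,0,20]'; python3 -m crank '[0,0,0,0,20, 0,0,0,0,20, -1,0,0,0,20, -2,0,0,0,20, -3,0,0,0,20, -4,0,0,0,20, -5,0,0,0,20, -5,0,0,0,20, -5,0,0,0,20, -5,0,0,0,20]'; python3 -c "
from h import *
go(.4475,-.286,.087,-3)"
```

```text
time: 55.95
tool_pos: [0.4484, -0.2857, 0.089]
tool_rot: [0.001, 0.726, 0.688, 0.0]
contact_force: [-0.5, 0.3, 1.7]
gripper_width: 0.366
time: 56.95
tool_pos: [0.4478, -0.2902, 0.0882]
tool_rot: [-0.0, 0.726, 0.688, 0.0]
contact_force: [0.2, 2.8, 1.8]
gripper_width: 0.368
t 57.0 tcp [ 447.8 -290.2   88.2] jaw -3.0 w 0.368 F [0.2 2.8 1.8] -> shift [ 4.2 -0.5  1.2] yaw -0.0
```

Gripped at the expected width (0.368), and it moves at 2.8 N. I keep pulling.

```bash
python3 -m crank '[-1,0,0,0,20, -2,0,0,0,20, -3,0,0,0,20, -4,0,0,0,20, -5,0,0,0,20, -6,0,0,0,20, -6,0,0,0,20, -6,0,0,0,20, -6,0,0,0,20, -6,0,0,0,20]'; python3 -m crank '[-1,0,0,0,20, -1,0,0,0,20, -2,0,0,0,20, -2,0,0,0,20, -3,0,0,0,20, -3,0,0,0,20, -3,0,0,0,20, -3,0,0,0,20, -3,0,0,0,20, -3,0,0,0,20]'; python3 -c "
from h import *
go(.4475,-.296,.087,-3)"
```

```text
time: 57.95
tool_pos: [0.4474, -0.2959, 0.088]
tool_rot: [-0.0, 0.726, 0.688, 0.0]
contact_force: [0.3, 5.0, 1.9]
gripper_width: 0.371
time: 58.95
tool_pos: [0.4472, -0.2972, 0.0874]
tool_rot: [-0.002, 0.726, 0.688, 0.002]
contact_force: [1.5, 10.8, 3.0]
gripper_width: 0.37
t 59.0 tcp [ 447.2 -297.2   87.4] jaw -3.0 w 0.37 F [ 1.5 10.8  3. ] -> shift [1.2 0.2 0.4] yaw -0.0
```

```bash
python3 -m crank '[0,0,1,0,20, 0,0,2,0,20, 0,0,3,0,20, 0,0,4,0,20, 0,0,5,0,20, 0,0,6,0,20, 0,0,6,0,20, 0,0,6,0,20, 0,0,6,0,20, 0,0,6,0,20]'; python3 -c "
from h import *
go(.4475,-.296,.087,-3)"
```

```text
time: 59.95
tool_pos: [0.4475, -0.2977, 0.0838]
tool_rot: [-0.002, 0.725, 0.688, 0.001]
contact_force: [-3.8, 12.2, 13.0]
gripper_width: 0.368
t 60.0 tcp [ 447.5 -297.7   83.8] jaw -3.0 w 0.368 F [-3.8 12.2 13. ] -> shift [ 1.7 -0.1 -3.2] yaw -0.0
```

```bash
python3 -m crank '[0,0,-1,0,20, 1,0,-2,0,25, 1,0,-2,0,35, 1,0,-2,0,45, 1,0,-2,0,55, 1,0,-2,0,65, 1,0,-2,0,65, 1,0,-30,0,65, 1,0,-70,0,65, 1,0,-110,0,65]'; python3 -m crank '[0,0,-30,0,65, 45,0,-60,0,65, 90,0,-60,0,65, 135,0,-60,0,65, 180,0,-60,0,65, 225,0,-60,0,65, 270,0,-60,0,65, 320,0,-60,0,65, 350,0,-60,0,65, 350,0,-60,0,65]'; cat > look.py <<'E'
from h import *
import sys
im=[]
for n in("top","scene"):
    p,d,P,u,v=cloud(n)
    x,y=(445,225) if n=="top" else (375,150)
    im.append(cv2.resize(p[y:y+50,x:x+62],None,fx=6,fy=6,interpolation=cv2.INTER_CUBIC)[:,:,::-1])
    print(n)
    for lab,w0,w1 in (("axis",0,.007),("wire",.011,.017)):
        a=abs(P[:,0]-.449-.052*(P[:,1]+.266)); m=(a>=w0)&(a<w1)&(P[:,1]>-.34)&(P[:,1]<-.19)&(P[:,2]>.065)&(P[:,2]<.18); Q=P[m]
        print(lab,[(round(y0*1000),len(q),round(np.median(q[:,2])*1000)) for y0 in np.arange(-.312,-.20,.006) for q in [Q[(Q[:,1]>y0)&(Q[:,1]<y0+.006)]] if len(q)>1])
cv2.imwrite(sys.argv[1],np.hstack(im)); go(.45,-.27,.2)
E
python3 look.py pics/m.png
```

```text
time: 60.95
tool_pos: [0.4467, -0.2982, 0.1926]
tool_rot: [-0.001, 0.726, 0.688, -0.0]
contact_force: [-0.0, -0.7, 0.9]
gripper_width: 0.651
time: 61.95
tool_pos: [0.4657, 0.054, 0.2523]
tool_rot: [-0.0, 0.724, 0.69, 0.0]
contact_force: [-1.1, -1.4, -0.9]
gripper_width: 0.655
top
axis [(-300, 15, 99), (-294, 20, 100), (-288, 6, 95), (-282, 6, 98), (-276, 23, 104), (-270, 17, 104), (-264, 22, 105), (-258, 17, 99), (-252, 23, 100), (-246, 20, 99), (-240, 22, 97), (-234, 18, 95), (-228, 19, 94)]
wire [(-300, 12, 99), (-294, 18, 98), (-288, 13, 96), (-282, 11, 95), (-276, 10, 95), (-270, 13, 95), (-264, 11, 94), (-258, 12, 93), (-252, 11, 92), (-246, 11, 91), (-240, 11, 90), (-234, 12, 91), (-228, 4, 91)]
scene
axis [(-294, 9, 94), (-288, 7, 96), (-276, 3, 99), (-270, 7, 101), (-264, 9, 101), (-258, 8, 100), (-252, 8, 95), (-246, 6, 94), (-240, 6, 93), (-234, 6, 95), (-228, 13, 91), (-222, 8, 88)]
wire [(-294, 5, 96), (-288, 8, 93), (-282, 3, 91), (-276, 3, 95), (-270, 5, 91), (-264, 3, 89), (-258, 3, 87), (-252, 3, 91), (-246, 3, 88), (-240, 5, 87), (-234, 2, 87), (-228, 4, 87)]
t 62.0 tcp [465.9  51.4 252.2] jaw -2.9 w 0.647 F [-0.5  0.3  1.2] -> shift [-321.7    0.7   52.4] yaw 0
```

View pics/m.png

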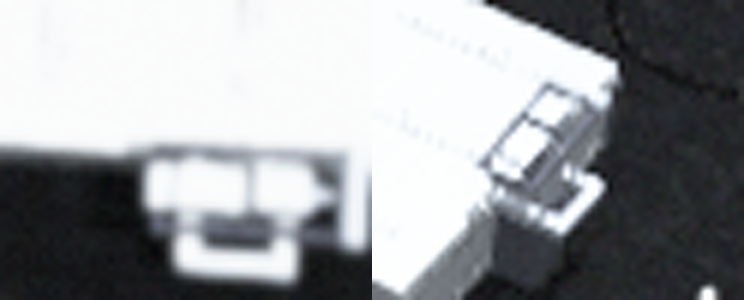

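The pin is home again: head flush with the post, tip and sleeve to its right. The wires' slope of about 0.1 rad matches the pin's own tail-down play. I'll press the sleeve down once from above to confirm it's on its stop.

```bash
python3 -m crank '[-50,0,0,0,0, -100,0,0,0,0, -150,0,0,0,0, -200,0,0,0,0, -250,0,0,0,0, -300,0,20,0,0, -348,0,50,0,0, -350,0,90,0,0, -350,0,125,0,0, -350,0,140,0,0]'; python3 -c "
from h import *
go(.4475,-.298,.097,-3)"
```

```text
time: 63.05
tool_pos: [0.4441, -0.2985, 0.1078]
tool_rot: [-0.004, 0.727, 0.687, -0.001]
contact_force: [-0.6, 0.2, -0.9]
gripper_width: 0.003
t 63.0 tcp [ 444.1 -298.5  107.8] jaw -3.2 w 0.003 F [-0.6  0.2 -0.9] -> shift [ 0.7  3.4 10.8] yaw -0.2
```

```bash
python3 -m crank '[1,2,3,0,0, 1,2,6,0,0, 1,2,8,0,0, 1,2,9,0,0, 1,2,10,0,0, 1,2,11,0,0, 1,2,12,0,0, 1,2,13,0,0, 1,2,13,0,0, 1,2,13,0,0]'; python3 -m crank '[0,0,1,0,0, 0,0,1,0,0, 0,0,2,0,0, 0,0,2,0,0, 0,0,3,0,0, 0,0,3,0,0, 0,0,3,0,0, 0,0,3,0,0, 0,0,3,0,0, 0,0,3,0,0]'
```

```text
time: 64.05
tool_pos: [0.4494, -0.2974, 0.0993]
tool_rot: [-0.0, 0.726, 0.688, 0.0]
contact_force: [0.8, -0.8, 0.8]
gripper_width: 0.001
time: 65.05
tool_pos: [0.4494, -0.2974, 0.0963]
tool_rot: [0.0, 0.726, 0.688, -0.0]
contact_force: [-0.3, -0.2, 0.4]
gripper_width: -0.004
```

```bash
for k in 1; do python3 -m crank '[0,0,0.5,0,0, 0,0,1,0,0, 0,0,1,0,0, 0,0,1.5,0,0, 0,0,1.5,0,0, 0,0,2,0,0, 0,0,2,0,0, 0,0,2,0,0, 0,0,2,0,0, 0,0,2,0,0]'; done; python3 -m crank '[0,0,0.5,0,0, 0,0,1,0,0, 0,0,1,0,0, 0,0,1.5,0,0, 0,0,1.5,0,0, 0,0,2,0,0, 0,0,2,0,0, 0,0,2,0,0, 0,0,2,0,0, 0,0,2,0,0]'
```

```text
time: 66.05
tool_pos: [0.4497, -0.2977, 0.0949]
tool_rot: [0.0, 0.726, 0.688, -0.0]
contact_force: [-0.2, -0.5, 4.8]
gripper_width: 0.001
time: 67.05
tool_pos: [0.45, -0.2978, 0.0942]
tool_rot: [0.001, 0.726, 0.688, 0.0]
contact_force: [-2.7, 1.5, 10.2]
gripper_width: 0.001
```

```bash
python3 -m crank '[0,0,-5,0,0, 0,0,-15,0,0, 0,0,-50,0,0, 0,0,-100,0,0, 0,0,-150,0,0, 50,0,-150,0,0, 100,0,-150,0,0, 150,0,-150,0,0, 200,0,-150,0,0, 250,0,-150,0,0]'; python3 -m crank '[50,0,0,0,0, 100,0,0,0,0, 100,0,0,0,0, 100,0,0,0,0, 100,0,0,0,0, 100,0,0,0,0, 100,0,0,0,0, 100,0,0,0,0, 100,0,0,0,0, 100,0,0,0,0]'; python3 look.py pics/n.png; python3 - <<'E'
from h import *
for n in("top","scene"):
    p,d,P,u,v=cloud(n)
    box=lambda x0,x1,y0,y1,z0,z1:P[(P[:,0]>x0)&(P[:,0]<x1)&(P[:,1]>y0)&(P[:,1]<y1)&(P[:,2]>z0)&(P[:,2]<z1)]
    print(n,"lid z",[np.median(box(x,x+.02,-.35,-.2,.03,.08)[:,2]).round(4) for x in(.49,.53,.57,.59)])
    for name in("battery_aa","gauge_block_1","pin_gauge_1","micrometer","loupe","screwdriver_red"):
      for r in regions_of(n,name)[:2]:
        Q,_,_=pts(n,d,r["region"]); print(n,name,round(r["confidence"],2),np.round(r["extent"]),np.median(Q,0).round(3),rect(Q))
E
```

```text
time: 68.05
tool_pos: [0.462, -0.0457, 0.2422]
tool_rot: [-0.0, 0.726, 0.688, 0.0]
contact_force: [1.4, 0.2, 1.0]
gripper_width: -0.001
time: 69.05
tool_pos: [0.468, 0.0518, 0.2423]
tool_rot: [-0.0, 0.726, 0.688, -0.0]
contact_force: [-0.5, -0.4, -1.0]
gripper_width: -0.001
top
axis [(-300, 15, 98), (-294, 18, 99), (-288, 6, 95), (-282, 6, 100), (-276, 19, 106), (-270, 23, 105), (-264, 20, 104), (-258, 23, 101), (-252, 20, 99), (-246, 22, 98), (-240, 19, 99), (-234, 20, 96), (-228, 19, 95)]
wire [(-300, 10, 99), (-294, 22, 98), (-288, 11, 96), (-282, 9, 97), (-276, 14, 95), (-270, 10, 94), (-264, 11, 94), (-258, 12, 94), (-252, 12, 93), (-246, 11, 92), (-240, 11, 93), (-234, 12, 90), (-228, 5, 91)]
scene
axis [(-294, 5, 95), (-288, 11, 94), (-276, 4, 100), (-270, 5, 100), (-264, 8, 101), (-258, 9, 99), (-252, 8, 96), (-246, 8, 95), (-240, 6, 94), (-234, 7, 95), (-228, 11, 91), (-222, 10, 86)]
wire [(-294, 7, 95), (-288, 5, 95), (-282, 3, 92), (-276, 3, 90), (-270, 3, 91), (-264, 3, 89), (-258, 2, 88), (-252, 4, 89), (-246, 4, 91), (-240, 5, 88), (-234, 3, 88), (-228, 3, 87), (-222, 3
[... 574 characters left out ...]
1.2, 23.9, 80.4)
top screwdriver_red 0.5 [504. 258.   7.  15.] [ 0.445 -0.292  0.099] (447.0, -292.2, 9.8, 30.3, 82.0)
scene lid z [np.float64(0.0512), np.float64(0.0517), np.float64(0.051), np.float64(0.052)]
scene battery_aa 0.24 [380. 177.  71.  66.] [ 0.513 -0.25   0.05 ] (526.0, -295.9, 189.1, 301.9, 19.2)
scene micrometer 0.7 [360. 287.  22.  37.] [0.369 0.103 0.009] (360.9, 94.5, 45.5, 130.6, 12.8)
scene micrometer 0.22 [343. 322.  16.  23.] [0.346 0.229 0.033] (350.7, 219.9, 41.6, 46.1, 31.1)
scene loupe 0.75 [342. 323.  17.  23.] [0.345 0.229 0.035] (348.1, 225.3, 34.4, 35.9, 76.4)
scene screwdriver_red 0.85 [252. 398.  58.  57.] [0.412 0.51  0.017] (413.5, 474.2, 160.3, 32.2, 80.4)
```

View pics/n.png

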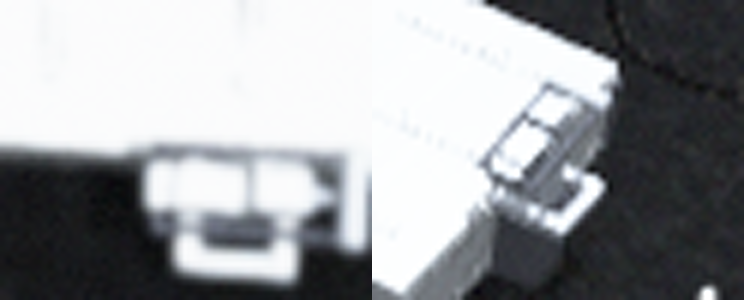

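```bash
python3 - <<'E'
from h import *
p,d,P,u,v=cloud("top")
Q=P[(abs(P[:,0]-.573)<.035)&(abs(P[:,1]-.34)<.06)&(P[:,2]>.008)&(P[:,2]<.03)]; print("battery",len(Q),Q.mean(0).round(4),rect(Q))
order.job_done()
E
```

```text
battery 179 [0.5739 0.3385 0.0146] (574.3, 339.0, 112.7, 60.4, 84.4)
the job is handed in; nothing more can be done
```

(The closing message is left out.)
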